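# Build the soil sieve tower

### The job

Build the sieve tower for a soil sample on the receiver pan: the finest sieve goes straight onto the pan, the medium one on that, the coarsest on top, and close the tower with the knobbed lid. Each part must sit level and fully home in the rim below it, and the other things on the table must stay where they are.

Things in the scene. Friction and masses are not known exactly. Their poses are not given: they have to be found in the camera images.
- receiver_rim (a point): receiver pan: steel, closed floor, 60 mm outside, about 53 mm inside, on a grey base 88 mm across fixed to the table. Point: centre of the open rim, 50 mm above the table. Each foot drops 8 mm into the rim (pan's or sieve's) below, with 1.5 mm side play; then the shoulder above the foot rests on that rim.
- fine_sieve_mid (a point): steel sieve, the finest mesh, looks like grey gauze; the lowest of the three (wires 3 mm apart over a grey gauze; 13 mm below the rim). Open round frame, 30 mm high in all: upper 22 mm upright, 60 mm outside, 3 mm wall; lowest 8 mm a foot that tapers from 50 to 43 mm across. Stands on its foot on the table. Point: on the axis, half-way up (15 mm above the underside); z up, yaw does not matter.
- medium_sieve_mid (a point): steel sieve, the medium mesh; of middle height (wires 6 mm apart, open between; 13 mm below the rim). Open round frame, 38 mm high in all: upper 30 mm upright, 60 mm outside, 3 mm wall; lowest 8 mm a foot that tapers from 50 to 43 mm across. Stands on its foot on the table. Point: on the axis, half-way up (19 mm above the underside); z up, yaw does not matter.
- coarse_sieve_mid (a point): steel sieve, the coarsest mesh; the tallest of the three (wires 12 mm apart, open between; 13 mm below the rim). Open round frame, 46 mm high in all: upper 38 mm upright, 60 mm outside, 3 mm wall; lowest 8 mm a foot that tapers from 50 to 43 mm across. Stands on its foot on the table. Point: on the axis, half-way up (23 mm above the underside); z up, yaw does not matter.
- lid_knob (a point): the lid: closed steel disc 60 mm across and 6 mm thick with the same 8 mm tapered foot below, and a black knob, 24 mm across and 18 mm high, on a short stem in the middle of its top; 36 mm high in all. This point is the middle of the knob, 26 mm above the underside of the foot, 18 mm above the shoulder; z is up.
- loupe: black round stand loupe, 43 mm across, 32 mm high, origin at the centre of its underside, z up. A bystander, to be left where it is.
- small_tin: small plain pale silver screw-top tin, 44 mm across, 16 mm high, origin at the centre of its underside, z up. A bystander, to be left where it is.
- eraser: eraser in a card sleeve, 55 mm long (along its y), 23 wide, 13 high, origin at the centre of its underside. A bystander, to be left where it is.
- tweezers: steel tweezers lying flat, 132 mm long (along its y), 16 wide, 10 high, origin at the centre of its underside. A bystander, to be left where it is.
- white_jar: white screw-lid jar, 63 mm across, 62 mm high, origin at the centre of its underside, z up. A bystander, to be left where it is.
Things that resemble listed ones, but are neither listed nor needed, are in the scene too. Leave any blue or purple look-alike of the part that bears coarse_sieve_mid alone.

How it is judged (in metres and radians):
At the end, for the whole second after the job is handed in: The tower stands on the pan in the order fine, medium, coarse, lid: each part within 4 mm sideways of the one below, within 3 mm of its fully seated height (points 7, 33, 67 and 108 mm above the pan's rim), level within 0.06 rad, and all released and at rest (horizontal distance between fine_sieve_mid and receiver_rim below 0.004 m and z of fine_sieve_mid in the frame of receiver_rim between 0.004 and 0.01 m and angle between each of fine_sieve_mid, medium_sieve_mid, coarse_sieve_mid, lid_knob's own z axis and vertical below 0.06 rad and horizontal distance between medium_sieve_mid and fine_sieve_mid below 0.004 m and z of medium_sieve_mid in the frame of receiver_rim between 0.03 and 0.036 m and horizontal distance between coarse_sieve_mid and medium_sieve_mid below 0.004 m and z of coarse_sieve_mid in the frame of receiver_rim between 0.064 and 0.07 m and horizontal distance between lid_knob and coarse_sieve_mid below 0.004 m and z of lid_knob in the frame of receiver_rim between 0.105 and 0.111 m); the robot touches nothing.
It fails at once if the loupe is pushed more than 20 mm or tipped (distance of loupe from where it was at the start of the episode above 0.02 m or angle between loupe's own z axis and vertical above 0.4 rad).
It fails at once if the small tin is pushed more than 20 mm or tipped (distance of small_tin from where it was at the start of the episode above 0.02 m or angle between small_tin's own z axis and vertical above 0.4 rad).
It fails at once if the eraser is pushed more than 20 mm or tipped (distance of eraser from where it was at the start of the episode above 0.02 m or angle between eraser's own z axis and vertical above 0.4 rad).
It fails at once if the tweezers is pushed more than 20 mm or tipped (distance of tweezers from where it was at the start of the episode above 0.02 m or angle between tweezers's own z axis and vertical above 0.4 rad).
It fails at once if the white jar is pushed more than 20 mm or tipped (distance of white_jar from where it was at the start of the episode above 0.02 m or angle between white_jar's own z axis and vertical above 0.4 rad).
It also fails if it takes over 112 s, if anything falls off the work surface, if the arm or the gripper's body presses on something with over 40 N, if the wrist force passes 120 N, or if a joint passes its speed limit or range.

### The arm

A 6-joint arm with a two-finger parallel gripper is mounted at the origin on a cart in front of the work surface, level with it; the furniture and walls round the work are solid. World frame = base frame: x ahead of the robot, y to its left, z up, the work surface at z = 0. Lengths are in mm, angles in rad, forces in N, time in s.
With the tool pointing down it reaches from about 250 to 725 mm from the base axis. Payload 4 kg.
Tool frame: the origin (TCP) lies midway between the tips of the shut fingers; the grasp point (between the pads) lies grasp_offset behind it (grasp_offset is the distance from the TCP to the grasp point, in mm); x points along the fingers, y is the direction in which the jaws open and shut, and the axes are right-handed (so a half turn about x gives the same grasp; the last joint's range is limited). The gripper opens to 85 mm and grips with 20 to 120 N. Pads are 22 mm wide; open, the fingers measure 114 mm over their backs; the gripper's body (76 mm by 85 mm) begins 54 mm behind the grasp point. The pads swing forward as they close: fully open they stand 13 mm farther back than shut.
Start: joints at [-1.226, 0.241, 0.005, 1.335, 0, 1.571], TCP at [169.002, -470.572, 231.306] pointing down, gripper open.
Joint ranges: [-2.72, 2.72], [-1.05, 1.87], [-1.09, 1.28], [-1.99, 2.15], [-1.42, 1.44], [-3.14, 3.14]. Speed limits (rad/s): [2.79, 2.79, 3.14, 3.14, 3.14, 3.14].

### API

Orientations are given as [roll, pitch, yaw] about the fixed x, y, z axes, in that order (R = Rz(yaw) Ry(pitch) Rx(roll)).
In Python, from rig import sense, snapshot, hand_in, grasp_offset gives the robot as it stands.
- The arm moves only by the tool play_rows, never from a script. Its argument "deltas" is a list of rows, each a list of 3 entries, a list of its own where there are three numbers: the shift along the tool's x, y, z in units of 40 mm (1.0 is 40 mm), then the turn, a rotation vector about the tool's x, y, z in units of 8 degrees (1.0 is 8 degrees), then the finger opening in mm, from 0 to 85.4. In form: [[[x, y, z], [rx, ry, rz], claw], ...]. A call has 1 to 5 rows; each row shifts and turns the commanded pose from where the row before left it, along the tool's axes as they then stand; what a row does not reach is not made up. A row lasts 1/10 s, in which the tool goes at most 50 mm and 8.59 degrees, less where a joint would pass 70% of its speed; a pose out of reach is approached as far as the arm can. A call is refused whole if a number of a shift passes 1 or a number of a turn 1, either way. A call with a gripper value outside its range is refused whole. The fingers move at their own pace and stop on an object; "squeeze" is the grip in N (left out, the last holds). Time passes only in rows, so rows that do not move let the fingers close. It gives the time, the measured TCP pose, the force and the opening at its end, in the units of the state.
- sense(): the state, without advancing time (a new reading comes with each control period).
- snapshot(name): name is "side" or "top" or "wrist"; returns a dict with "img" (420x560x3 uint8, red, green, blue), "range_z" (420x560 float32, mm along the optical axis (not along the pixel's ray), 0 where there is no reading), "fovy" (degrees; the focal length in pixels is half the picture's height over the tangent of half this angle, whatever the lens; pixels are square), "cx", "cy" (the principal point, pixels), "R" (3x3) and "t" (3): a world point X has camera coordinates R X + t. Camera axes: x right, y down, z forward; pixel columns grow to the right and rows downward; lengths in mm; the calibration is good to about 2 mm. A picture is of the moment at which its call begins.
- hand_in(): hands the job in, once; it reports no verdict.
The state is a dict: "time": time; "q": joint angles; "joint_vel": joint speeds; "joint_efforts": joint torques, N m; "tool_pos": TCP position; "tcp_rot": TCP orientation; "ft_force": force on the tool from outside, world axes, zero at the start; "ft_torque": the same for the moment, N m; "finger_gap": finger opening in mm.
Only numpy, scipy, OpenCV 4.12 (cv2) and the standard library are available. Lean on these libraries where they do the work, as an engineer would, in place of code of your own. Each camera call takes 0.05 s, during which the arm holds its last target.

## Working session

There is one attempt and no reset: what is moved stays moved. The work goes in short steps, Python scripts to look and compute and a tool call to move; the robot and the scene stay as the last step left them, time stands still between calls to the robot, and variables do not carry over. Pictures are saved under pics/ and viewed, and the job is handed in when it is done.

Besides the shell and the picture viewer there is one more tool, called after "Call:" in YAML: its name, and indented under it one key for each argument. play_rows: Moves the arm, as the interface text tells. Its arguments: {"type":"object","properties":{"deltas":{"type":"array"},"squeeze":{"type":"number"}},"required":["deltas"]}

```bash
mkdir -p pics; cat > h.py <<'E'
import numpy as np, cv2
from rig import sense, snapshot, hand_in, grasp_offset
def K(s):
    f=s["img"].shape[0]/2/np.tan(np.radians(s["fovy"])/2); return f
def cloud(s):
    f=K(s); h,w=s["range_z"].shape; u,v=np.meshgrid(np.arange(w),np.arange(h)); z=s["range_z"]
    P=np.stack([(u-s["cx"])/f*z,(v-s["cy"])/f*z,z],-1)
    return (P-np.array(s["t"]))@np.array(s["R"])
def ray(s,u,v,z):
    f=K(s); R=np.array(s["R"]); c=-R.T@np.array(s["t"]); d=R.T@np.array([(u-s["cx"])/f,(v-s["cy"])/f,1.])
    return c+d*(z-c[2])/d[2]
def save(s,n): cv2.imwrite("pics/"+n,cv2.cvtColor(s["img"],cv2.COLOR_RGB2BGR))
E
python3 - <<'E'
from h import *
import pickle
print(sense()); print(grasp_offset if not callable(grasp_offset) else grasp_offset())
for n in ["side","top","wrist"]:
    s=snapshot(n); save(s,n+"0.png"); pickle.dump(s,open(n+"0.pkl","wb"))
    print(n,s["fovy"],s["cx"],s["cy"],(-np.array(s["R"]).T@np.array(s["t"])).round(),np.array(s["R"]).round(2).tolist())
E
```

```text
{'time': 0.0, 'q': array([-1.22599621e+00,  2.41424056e-01,  3.72204795e-03,  1.33523191e+00,
       -2.32927408e-05,  1.57078609e+00]), 'joint_vel': array([-0.00054893,  0.00124327, -0.00194399, -0.0007765 ,  0.00138357,
        0.00020719]), 'joint_efforts': array([ 2.19613787e-03, -3.72323155e+01,  2.52404326e+01,  1.70797185e-02,
        5.97099825e-05, -6.38090807e-07]), 'tool_pos': array([ 168.77909109, -469.96541095,  230.40662405]), 'tcp_rot': array([-1.55991028,  1.56865861,  1.92649275]), 'ft_force': array([ 0.51510873, -0.32683995,  0.55402565]), 'ft_torque': array([-0.02587537,  0.02223923, -0.03457992]), 'finger_gap': 85.22818346642502}
18.700000000000003
side 43.15756533471658 291.24684014888146 205.94863364864509 [   73. -1155.   651.] [[0.89, -0.45, -0.01], [-0.21, -0.4, -0.89], [0.4, 0.8, -0.45]]
top 49.47577967209476 281.6390206186302 205.93625415857872 [ 524. -118. 1009.] [[0.0, -1.0, -0.03], [-1.0, 0.0, -0.06], [0.06, 0.03, -1.0]]
wrist 67.67237188349384 277.48790183134315 207.24272093870147 [ 236. -446.  373.] [[0.34, -0.94, -0.0], [-0.9, -0.33, 0.28], [-0.26, -0.09, -0.96]]
```

View pics/top0.png

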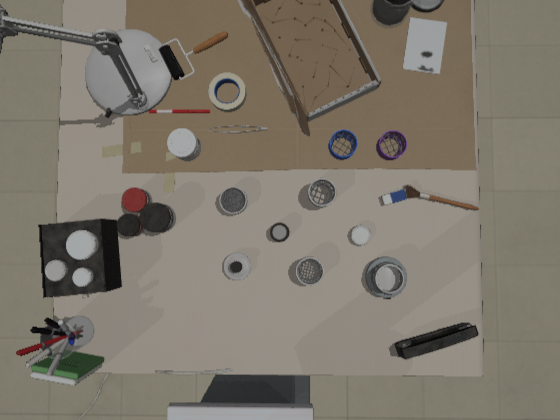

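View pics/side0.png

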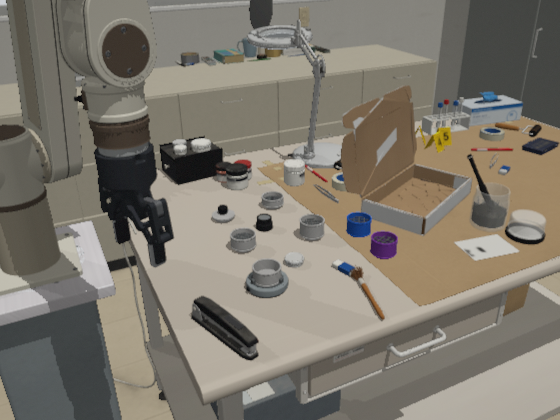

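View pics/wrist0.png

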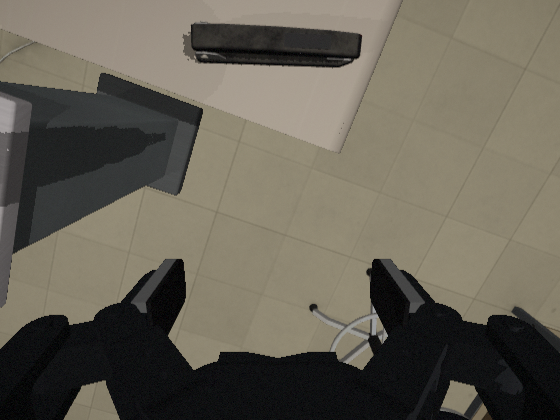

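The top view shows the pan at about (386,277), three grey sieves at (233,201), (309,271) and (321,193), the lid at (236,267), the loupe at (279,232), the tin at (360,235) and the eraser at (395,196). The blue and purple look-alikes are at the top. Next I'll measure from depth and circles.

```bash
python3 - <<'E'
from h import *
import pickle
s=pickle.load(open("top0.pkl","rb")); P=cloud(s)
m=(s["range_z"]>0)
for n,(u,v) in dict(A=(233,201),B=(309,271),C=(321,193),lid=(236,267),pan=(386,277),loupe=(279,232),tin=(360,235),eraser=(395,196),blue=(342,144),purple=(391,146),jar=(182,143),bjar=(130,225)).items():
    W=P[v-24:v+25,u-24:u+25].reshape(-1,3); z=W[:,2]
    zt=np.percentile(z[z<150],[1,50,95,99]); top=z.max()
    hi=W[(z>np.percentile(z,99)-4)]
    print(n,"z pct",zt.round(1),"max",z.max().round(1),"hi ctr",((hi.max(0)+hi.min(0))/2).round(1),"ext",(hi.max(0)-hi.min(0)).round(1),len(hi))
img=s["img"][160:310,200:430]; cv2.imwrite("pics/crop0.png",cv2.cvtColor(cv2.resize(img,None,fx=3.4,fy=3.4,interpolation=cv2.INTER_CUBIC),cv2.COLOR_RGB2BGR))
E
```

```text
A z pct [-4.5  0.2 26.3 31.2] max 1009.2 hi ctr [576.3 -36.5 518.4] ext [105.2 162.1 981.5] 121
B z pct [-4.8 -0.2 32.7 38.8] max 1009.2 hi ctr [ 471.7 -148.3  522.2] ext [104.   61.5 974. ] 111
C z pct [-4.9 -0.1 42.  47.1] max 1009.2 hi ctr [ 583.9 -161.1  526.2] ext [120.3  87.2 965.9] 112
lid z pct [-4.6  0.1 18.1 36.4] max 1009.2 hi ctr [485.  -49.3 521. ] ext [ 77.4 136.5 976.3] 97
pan z pct [-4.9 16.7 47.4 50.9] max 1009.2 hi ctr [ 464.4 -230.7  528.3] ext [118.7 226.4 961.7] 129
loupe z pct [-4.8 -0.3 29.2 32.1] max 1009.2 hi ctr [530.5 -92.9 518.7] ext [ 36.4  49.2 980.9] 174
tin z pct [-5.  -0.5 15.5 17.8] max 1009.2 hi ctr [ 508.1 -214.6  511.9] ext [ 73.3 194.2 994.5] 177
eraser z pct [-5.  -0.4 12.7 16.1] max 1009.2 hi ctr [ 577.5 -253.4  511.4] ext [107.5 271.7 995.6] 85
blue z pct [-1.1  4.3 44.5 48.3] max 1009.2 hi ctr [ 636.3 -184.7  527. ] ext [225.2 134.3 964.3] 124
purple z pct [-3.1  3.4 44.1 48.2] max 1009.2 hi ctr [ 635.  -236.5  526.9] ext [222.6 238.  964.6] 116
jar z pct [-2.4  3.6 64.9 66.3] max 1009.2 hi ctr [636.3  16.5 536. ] ext [225.2 268.  946.3] 418
bjar z pct [-3.9 34.3 62.7 64.6] max 1009.2 hi ctr [542.9  79.9 535. ] ext [ 98.5 394.8 948.3] 275
```

View pics/crop0.png

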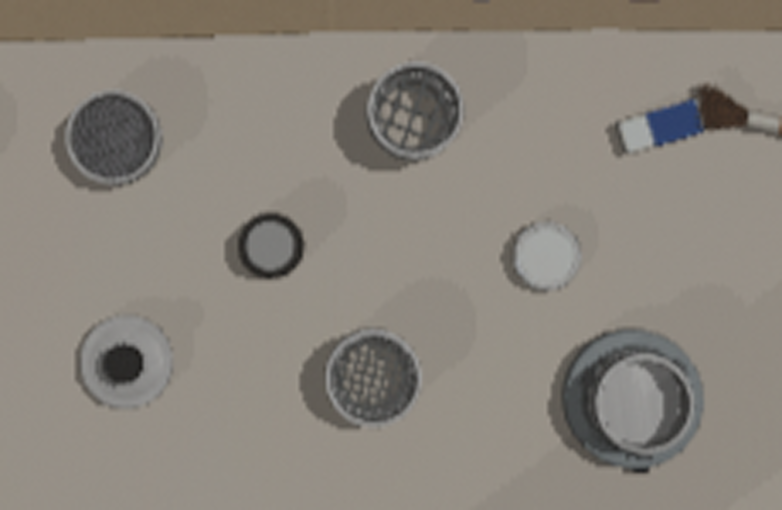

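A is fine (about 30 mm), B medium (38) and C coarse (46), by both height and mesh. Now I'll fit the rim circles.

```bash
cat >> h.py <<'E'
def ring(s,P,u,v,h,tol=6,w=28,r=30.,lo=None):
    """circle fit of rim outer edge: pixels whose depth height is near h, cast to plane h"""
    from scipy.optimize import least_squares
    pts=[]
    for vv in range(max(v-w,0),min(v+w+1,420)):
        for uu in range(max(u-w,0),min(u+w+1,560)):
            z=P[vv,uu,2]
            if abs(z-h)<tol and s["range_z"][vv,uu]>0: pts.append(ray(s,uu,vv,h)[:2])
    p=np.array(pts); c0=ray(s,u,v,h)[:2]
    for k in range(3):
        f=lambda x: np.hypot(*(p-x[:2]).T)-x[2]
        o=least_squares(f,[*c0,r-2],loss="soft_l1",f_scale=1.5); c0=o.x[:2]
        p=p[abs(f(o.x))<4]
    return o.x, len(p)
E
python3 - <<'E'
from h import *
import pickle
s=pickle.load(open("top0.pkl","rb")); P=cloud(s); P[s["range_z"]==0]=-99
q=pickle.load(open("side0.pkl","rb")); Q=cloud(q); Q[q["range_z"]==0]=-99
f=K(q)
def proj(X):
    c=np.array(q["R"])@X+np.array(q["t"]); return c[:2]/c[2]*f+[q["cx"],q["cy"]]
for n,(u,v,h) in dict(fine=(233,201,30),med=(309,271,38),coarse=(321,193,46),pan=(386,277,50)).items():
    x,k=ring(s,P,u,v,h,tol=5)
    U=proj(np.array([x[0],x[1],h]))
    y,k2=ring(q,Q,int(U[0]),int(U[1]),h,tol=5,w=32)
    # Depth-based minEnclosing
    W=P[v-28:v+29,u-28:u+29].reshape(-1,3); W=W[abs(W[:,2]-h)<5]
    print(n,"top",x.round(1),k,"side",U.round(),y.round(1),k2)
# lid, knob, tin, loupe by mask
u,v=236,267
W=[(ray(s,a,b,14)[:2]) for b in range(v-24,v+25) for a in range(u-24,u+25) if 7<P[b,a,2]<40]
print("lid disc",cv2.minEnclosingCircle(np.array(W,np.float32)))
g=s["img"].max(2)
W=[(ray(s,a,b,35)[:2]) for b in range(v-14,v+15) for a in range(u-14,u+15) if g[b,a]<60 and P[b,a,2]>20]
print("knob",cv2.minEnclosingCircle(np.array(W,np.float32)),np.mean(W,0))
for n,(u,v,h) in dict(tin=(360,235,16),loupe=(279,232,32),jar=(182,143,62),blue=(342,144,46),purple=(391,146,46)).items():
    W=np.array([(ray(s,a,b,h)[:2]) for b in range(v-17,v+18) for a in range(u-17,u+18) if h-6<P[b,a,2]<h+6])
    print(n,cv2.minEnclosingCircle(W.astype(np.float32)),W.mean(0))
print("eraser",ray(s,395,196,13))
# table z
print(np.median(P[225:245,180:210,2]),np.median(P[210:240,310:340,2]),np.median(Q[180:200,235:250,2]))
E
```

```text
fine top [599.9  15.1  28.4] 128 side [272. 196.] [ 773.2 -142.3  247.5] 57
med top [ 448.3 -149.9   28.4] 118 side [243. 233.] [1039043.1  -41571.7 1039419.1] 53
coarse top [ 615.2 -176.4   28.3] 129 side [312. 219.] [ 613.1 -180.4   28.4] 109
pan top [ 434.3 -314.7   28.4] 145 side [267. 265.] [ 432.3 -318.3   28.4] 159
lid disc ((456.70587158203125, 7.190595626831055), 29.68320083618164)
knob ((455.9575500488281, 6.766804218292236), 11.995458602905273) [455.90913982   6.31346226]
tin ((524.3842163085938, -261.2638854980469), 21.723201751708984) [ 524.26489438 -261.40919323]
loupe ((530.7301635742188, -85.13922119140625), 18.576217651367188) [530.8496698  -85.46063364]
jar ((718.4191284179688, 119.92005157470703), 32.334022521972656) [719.04735018 120.16845765]
blue ((719.1526489257812, -222.280029296875), 30.46915054321289) [ 720.90354683 -223.02413895]
purple ((717.5944213867188, -326.8265686035156), 30.254669189453125) [ 719.36557808 -328.86957833]
eraser [ 607.9489001 -337.8328933   13.       ]
-0.5700881340573867 -0.7069187742189924 3.450998103033889
```

The top and side fits differ by about 2–4 mm, so I'll refine with the wrist camera over each part. First I need the tool axes and the obstacle heights.

```bash
cat >> h.py <<'E'
from scipy.spatial.transform import Rotation as Ro
def RT(): return Ro.from_euler("xyz",sense()["tcp_rot"]).as_matrix()
def go(x,y,z):
    s=sense(); p=s["tool_pos"]; d=np.array([x,y,z])-p
    R=RT(); t=R.T@d/40; print("t",round(s["time"],2),"at",p.round(1),"gap",round(s["finger_gap"],1),"F",s["ft_force"].round(1),"total tool units",t.round(3)); return t
E
python3 - <<'E'
from h import *
import pickle
print(RT().round(3))
go(600,15,180)
s=pickle.load(open("top0.pkl","rb")); P=cloud(s); P[s["range_z"]==0]=0
m=(P[...,2]>70)&(P[...,2]<600)&(P[...,0]<800)
vs,us=np.nonzero(m)
G={}
for v,u in zip(vs,us):
    k=(int(P[v,u,0]//50*50),int(P[v,u,1]//50*50)); G[k]=max(G.get(k,0),P[v,u,2])
print({k:round(float(z)) for k,z in sorted(G.items())})
E
```

```text
[[-0.001  0.338 -0.941]
 [ 0.002 -0.941 -0.338]
 [-1.    -0.002 -0.   ]]
t 0.15 at [ 168.9 -470.1  230.6] gap 85.7 F [-0.8 -0.2  0.9] total tool units [  1.279  -7.769 -14.243]
{(200, 250): 125, (200, 300): 131, (200, 350): 130, (250, 250): 125, (250, 300): 146, (250, 350): 144, (250, 400): 143, (300, 300): 131, (300, 350): 140, (300, 400): 145, (350, 300): 145, (350, 350): 142, (400, 250): 103, (400, 300): 103, (400, 350): 100, (450, 250): 107, (450, 300): 107, (450, 350): 100, (450, 400): 89, (500, 250): 108, (500, 300): 109, (500, 350): 85, (500, 400): 89, (550, 250): 88, (550, 300): 83, (700, -150): 271, (750, -150): 274, (750, -100): 279, (750, 300): 351}
```

```bash
python3 - <<'E'
from h import *
import pickle
for n in ["top0.pkl","side0.pkl"]:
    s=pickle.load(open(n,"rb")); P=cloud(s); P[s["range_z"]==0]=0
    for z0 in range(40,300,40):
        m=(P[...,2]>z0)&(P[...,2]<z0+40)&(P[...,0]<820)&(P[...,0]>640)&(P[...,1]<-60)&(P[...,1]>-300)
        W=P[m]
        if len(W): i=W[:,0].argsort()[:max(1,len(W)//50)]; print(n,z0,len(W),W[i].mean(0).round(),"y rng",W[:,1].min().round(),W[:,1].max().round(), "closest to coarse", np.sort(np.hypot(W[:,0]-615,W[:,1]+176))[:5].round())
s=pickle.load(open("side0.pkl","rb")); img=s["img"][80:300,190:430]; cv2.imwrite("pics/crops.png",cv2.cvtColor(cv2.resize(img,None,fx=2.7,fy=2.7,interpolation=cv2.INTER_CUBIC),cv2.COLOR_RGB2BGR))
E
```

```text
top0.pkl 40 466 [ 641. -182.   44.] y rng -300.0 -122.0 closest to coarse [27. 27. 27. 27. 28.]
top0.pkl 80 124 [ 724. -143.  110.] y rng -149.0 -112.0 closest to coarse [114. 114. 114. 114. 114.]
top0.pkl 120 68 [ 719. -135.  148.] y rng -142.0 -120.0 closest to coarse [112. 112. 112. 113. 113.]
top0.pkl 160 51 [ 719. -133.  169.] y rng -135.0 -120.0 closest to coarse [112. 112. 113. 113. 113.]
top0.pkl 200 108 [ 724. -128.  202.] y rng -129.0 -96.0 closest to coarse [118. 119. 120. 120. 121.]
top0.pkl 240 417 [ 730. -114.  257.] y rng -120.0 -72.0 closest to coarse [129. 129. 130. 130. 130.]
side0.pkl 40 608 [ 642. -175.   45.] y rng -300.0 -123.0 closest to coarse [26. 26. 26. 27. 27.]
side0.pkl 80 409 [ 723. -146.  109.] y rng -153.0 -108.0 closest to coarse [111. 112. 112. 112. 113.]
side0.pkl 120 430 [ 719. -138.  149.] y rng -146.0 -98.0 closest to coarse [109. 110. 110. 111. 111.]
side0.pkl 160 424 [ 717. -135.  180.] y rng -139.0 -94.0 closest to coarse [109. 110. 110. 110. 110.]
side0.pkl 200 357 [ 723. -131.  206.] y rng -135.0 -89.0 closest to coarse [111. 115. 117. 118. 118.]
side0.pkl 240 421 [ 728. -118.  258.] y rng -124.0 -76.0 closest to coarse [124. 125. 125. 126. 127.]
```

View pics/crops.png

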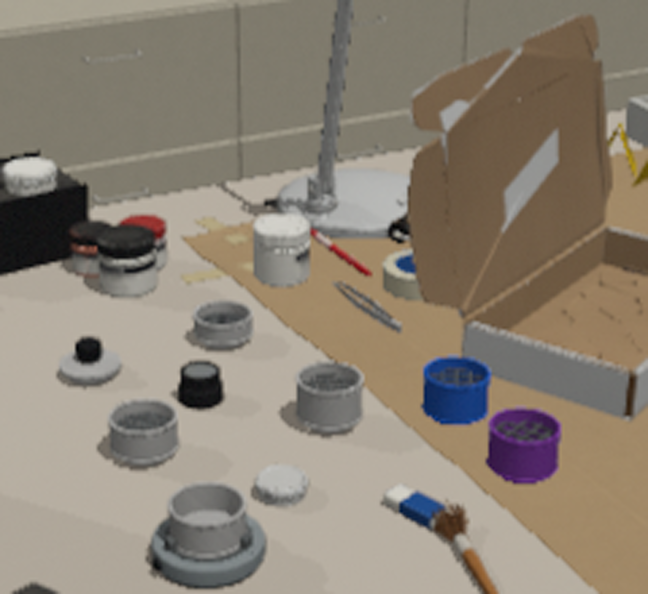

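Call:
play_rows:
  deltas:
    - [[0, 0, -0.8], [0.9, 0, 0], 85]
    - [[0, -0.5, -0.9], [1, 0, 0], 85]
    - [[0, -0.5, -0.9], [1, 0, 0], 85]

```text
time: 0.45
tool_pos: [263.9, -409.0, 230.8]
tcp_rot: [-0.963, 1.57, 2.113]
ft_force: [0.7, -0.3, 0.9]
finger_gap: 84.9
```

```bash
python3 -c "
from h import *
print(sense()['q'].round(3)); print(RT().round(3)); go(600,15,180)"
```

```text
[-0.998  0.216 -0.028  1.328  0.     2.209]
[[-0.001 -0.065 -0.998]
 [ 0.001 -0.998  0.065]
 [-1.    -0.001  0.001]]
t 0.45 at [ 263.9 -409.   230.8] gap 84.9 F [ 0.7 -0.3  0.9] total tool units [  1.277 -11.125  -7.694]
```

Call:
play_rows:
  deltas:
    - [[0, 0, 0], [-1, 0, 0], 85]
    - [[0, 0, 0], [-1, 0, 0], 85]
    - [[0, 0, 0], [-1, 0, 0], 85]
    - [[0, 0, 0], [-1, 0, 0], 85]
    - [[0, 0, 0], [-1, 0, 0], 85]

```text
time: 0.95
tool_pos: [263.6, -409.7, 230.9]
tcp_rot: [-1.609, 1.57, 2.179]
ft_force: [-0.1, 0.1, -0.4]
finger_gap: 85.1
```

Call:
play_rows:
  deltas:
    - [[0, 0, 0], [-1, 0, 0], 85]
    - [[0, 0, 0], [-1, 0, 0], 85]
    - [[0, 0, 0], [-1, 0, 0], 85]
    - [[0, 0, 0], [-1, 0, 0], 85]
    - [[0, 0, 0], [-1, 0, 0], 85]

```text
time: 1.45
tool_pos: [263.5, -409.8, 230.9]
tcp_rot: [-2.354, 1.57, 2.132]
ft_force: [0.4, -0.2, -0.5]
finger_gap: 85.0
```

Call:
play_rows:
  deltas:
    - [[0, 0, 0], [-1, 0, 0], 85]
    - [[0, 0, 0], [-0.7, 0, 0], 85]
    - [[0, 0, 0], [0, 0, 0], 85]

```text
time: 1.75
tool_pos: [263.5, -409.8, 231.0]
tcp_rot: [-2.516, 1.57, 2.202]
ft_force: [0.9, 0.2, -0.4]
finger_gap: 85.3
```

```bash
python3 -c "
from h import *
print(sense()['q'].round(3)); print(RT().round(4)); go(600,-25,230)"
```

```text
[-0.999  0.216 -0.028  1.328 -0.     0.566]
[[-5.0e-04  1.0e+00  4.9e-03]
 [ 7.0e-04  4.9e-03 -1.0e+00]
 [-1.0e+00 -5.0e-04 -7.0e-04]]
t 1.75 at [ 263.5 -409.8  231. ] gap 85.3 F [ 0.9  0.2 -0.4] total tool units [ 0.026  8.461 -9.579]
```

Call:
play_rows:
  deltas:
    - [[0, 0.85, -0.475], [0, 0, 0], 85]
    - [[0, 0.85, -0.475], [0, 0, 0], 85]
    - [[0, 0.85, -0.475], [0, 0, 0], 85]
    - [[0, 0.85, -0.475], [0, 0, 0], 85]
    - [[0, 0.85, -0.475], [0, 0, 0], 85]

```text
time: 2.25
tool_pos: [434.3, -313.2, 231.2]
tcp_rot: [-1.819, 1.571, 2.895]
ft_force: [0.4, -1.1, 0.1]
finger_gap: 85.2
```

Call:
play_rows:
  deltas:
    - [[0, 0, 0], [0, 0, 0], 85]
    - [[0, 0, 0], [0, 0, 0], 85]

```text
time: 2.45
tool_pos: [433.5, -313.4, 230.8]
tcp_rot: [-1.92, 1.57, 2.798]
ft_force: [-0.3, -0.6, 0.7]
finger_gap: 84.6
```

```bash
python3 - <<'E'
from h import *
import pickle
go(434,-315,230)
s=snapshot("wrist"); save(s,"w1.png"); pickle.dump(s,open("w1.pkl","wb"))
print((-np.array(s["R"]).T@np.array(s["t"])).round(1),np.array(s["R"]).round(3).tolist())
E
```

```text
t 2.45 at [ 433.5 -313.4  230.8] gap 84.6 F [-0.3 -0.6  0.7] total tool units [0.019 0.012 0.039]
[ 433.7 -242.6  373.1] [[1.0, 0.006, -0.002], [0.006, -0.961, 0.278], [0.0, -0.278, -0.961]]
```

View pics/w1.png

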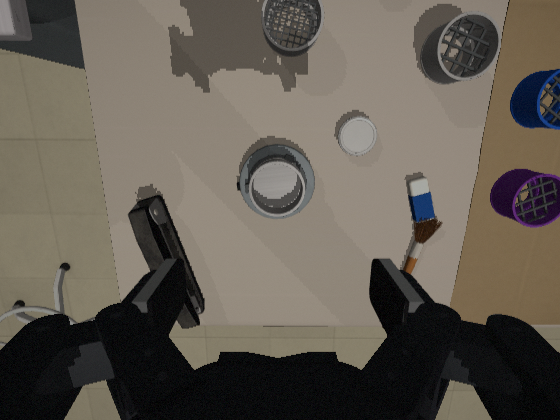

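The wrist view shows the pan at (277,185), the medium sieve at (293,22), the coarse sieve at (468,46) and the tin at (357,136). I'll compare these with the top-camera fits.

```bash
python3 - <<'E'
from h import *
import pickle
s=pickle.load(open("w1.pkl","rb")); P=cloud(s); P[s["range_z"]==0]=-99
for n,(u,v,h,w) in dict(pan=(277,190,50,36),med=(293,22,38,40),coarse=(468,46,46,42)).items():
    for tol in (4,6): print(n,ring(s,P,u,v,h,tol=tol,w=w))
W=np.array([ray(s,a,b,16)[:2] for b in range(110,162) for a in range(330,385) if 10<P[b,a,2]<22])
print("tin",cv2.minEnclosingCircle(W.astype(np.float32)))
# finger tips: points in depth near the pads
f=K(s)
for (u,v) in [(180,270),(183,262),(376,270),(374,262),(165,300),(395,300)]: print((u,v),s["range_z"][v,u],P[v,u].round(1))
E
```

```text
pan (array([ 432.51929381, -315.87584135,   28.26498049]), 529)
pan (array([ 432.53799892, -315.74342449,   28.17119795]), 556)
med (array([ 446.38774013, -151.74553497,   28.22354882]), 479)
med (array([ 446.35484988, -151.87077335,   28.12028578]), 495)
coarse (array([ 612.70212041, -177.94758499,   28.26786636]), 869)
coarse (array([ 612.33417809, -178.09988508,   28.12192134]), 982)
tin ((521.7308349609375, -262.68682861328125), 21.8804874420166)
(180, 270) 137.18002 [ 391.1 -307.3  249. ]
(183, 262) 141.60262 [ 391.1 -306.   244. ]
(376, 270) 134.33612 [ 476.1 -305.5  251.5]
(374, 262) 137.35008 [ 476.1 -303.5  247.8]
(165, 300) 117.22242 [ 391.8 -308.8  270.2]
(395, 300) 113.4122 [ 476.4 -306.1  273.4]
```

Call:
play_rows:
  deltas:
    - [[0, 0.46, -0.91], [0, 0, 0], 85]
    - [[0, 0.46, -0.91], [0, 0, 0], 85]
    - [[0, 0.46, -0.91], [0, 0, 0], 85]
    - [[0, 0.46, -0.91], [0, 0, 0], 85]
    - [[0, 0.46, -0.91], [0, 0, 0], 85]

```text
time: 3.0
tool_pos: [523.8, -131.7, 231.5]
tcp_rot: [0.147, 1.57, -1.422]
ft_force: [1.1, -1.5, -0.1]
finger_gap: 84.8
```

Call:
play_rows:
  deltas:
    - [[0.1, 0.46, -0.91], [0, 0, 0], 85]
    - [[0.1, 0.46, -0.91], [0, 0, 0], 85]
    - [[0.1, 0.46, -0.91], [0, 0, 0], 85]
    - [[0.2, 0.46, -0.91], [0, 0, 0], 85]
    - [[0, 0, 0], [0, 0, 0], 85]

```text
time: 3.5
tool_pos: [597.6, 17.1, 209.7]
tcp_rot: [-2.264, 1.569, 2.456]
ft_force: [-0.2, -0.9, 0.3]
finger_gap: 84.8
```

```bash
cat >> h.py <<'E'
def look(name,X,h,w=45,tol=5):
    import pickle
    s=snapshot("wrist"); save(s,name+".png"); pickle.dump(s,open(name+".pkl","wb")); P=cloud(s); P[s["range_z"]==0]=-99
    c=np.array(s["R"])@np.array([X[0],X[1],h])+np.array(s["t"]); u,v=(c[:2]/c[2]*K(s)+[s["cx"],s["cy"]]).astype(int)
    print("px",u,v,ring(s,P,u,v,h,tol=tol,w=w)); return s,P
E
python3 - <<'E'
from h import *
look("w2",(598,13.5),30); go(598,13.5,100); print(RT().round(4).tolist())
E
```

```text
px 277 190 (array([598.46239076,  14.80867507,  28.21704969]), 548)
t 3.55 at [596.8  15.  210.2] gap 85.4 F [-0.5  0.3 -0.3] total tool units [2.755 0.035 0.037]
[[-0.002, 1.0, 0.0062], [-0.0003, 0.0062, -1.0], [-1.0, -0.002, 0.0003]]
```

View pics/w2.png

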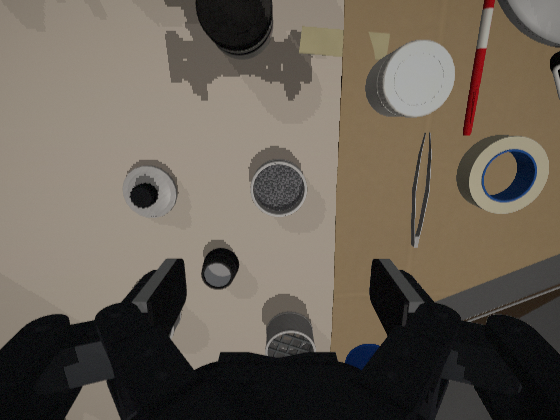

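Call:
play_rows:
  deltas:
    - [[0.9, 0.04, 0], [0, 0, 0], 85]
    - [[1, 0, 0], [0, 0, 0], 85]
    - [[1, 0, 0], [0, 0, 0], 85]
    - [[1, 0, 0], [0, 0, 0], 85]
    - [[0.8, 0, 0], [0, 0, 0], 85]

```text
time: 4.05
tool_pos: [596.9, 11.6, 21.6]
tcp_rot: [-1.251, 1.569, -2.821]
ft_force: [0.2, -0.0, 0.1]
finger_gap: 84.8
```

Call:
play_rows:
  deltas:
    - [[0.35, 0, 0], [0, 0, 0], 85]
    - [[0.1, 0, 0], [0, 0, 0], 85]
    - [[0, 0, 0], [0, 0, 0], 85]

```text
time: 4.35
tool_pos: [599.1, 13.3, 6.1]
tcp_rot: [1.423, 1.57, -0.144]
ft_force: [0.1, 0.8, 1.1]
finger_gap: 85.1
```

```bash
python3 - <<'E'
from h import *
go(598.5,15,4)
s=snapshot("wrist"); save(s,"w3.png")
E
```

```text
t 4.35 at [599.1  13.3   6.1] gap 85.1 F [0.1 0.8 1.1] total tool units [ 0.053 -0.015 -0.044]
```

View pics/w3.png

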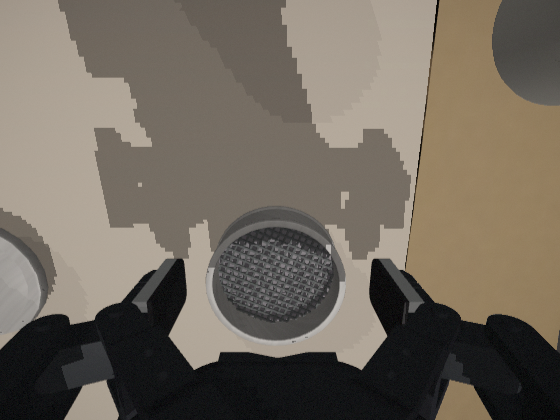

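Call:
play_rows:
  deltas:
    - [[0, 0, -0.03], [0, 0, 0], 75]
    - [[0, 0, 0], [0, 0, 0], 56]
    - [[0, 0, 0], [0, 0, 0], 56]
    - [[0, 0, 0], [0, 0, 0], 56]
    - [[0, 0, 0], [0, 0, 0], 56]
  squeeze: 40

```text
time: 4.9
tool_pos: [599.9, 15.7, 7.6]
tcp_rot: [1.534, 1.568, -0.031]
ft_force: [-1.9, -0.6, 5.9]
finger_gap: 58.9
```

Call:
play_rows:
  deltas:
    - [[0, 0, 0], [0, 0, 0], 56]
    - [[0, 0, 0], [0, 0, 0], 56]
    - [[0, 0, 0], [0, 0, 0], 56]

```text
time: 5.2
tool_pos: [599.9, 15.7, 7.6]
tcp_rot: [1.522, 1.568, -0.043]
ft_force: [-0.8, -0.4, 5.6]
finger_gap: 59.0
```

```bash
python3 - <<'E'
from h import *
go(598.5,15,4)
s,P=look("w4",(598.5,14.8),30,w=75); 
for (u,v) in [(200,255),(202,262),(355,255),(352,262)]: print((u,v),P[v,u].round(1))
E
```

```text
t 5.2 at [599.9  15.7   7.6] gap 59.0 F [-0.8 -0.4  5.6] total tool units [ 0.089 -0.035  0.016]
px 273 289 (array([600.09803276,  15.77958723,  27.9907367 ]), 3978)
(200, 255) [565.5  27.   21.5]
(202, 262) [567.7  26.5  27.3]
(355, 255) [634.8  27.3  21.4]
(352, 262) [631.8  27.2  28.3]
```

View pics/w4.png

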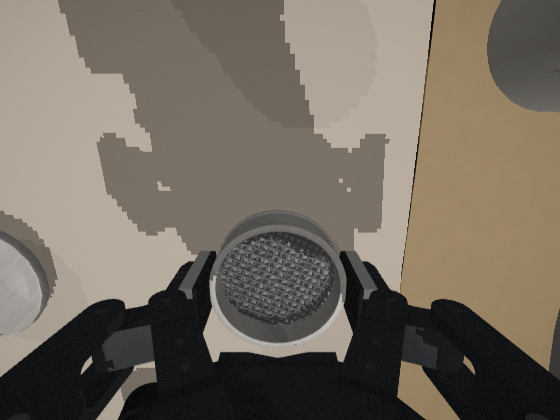

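Call:
play_rows:
  deltas:
    - [[-0.3, 0, 0], [0, 0, 0], 56]
    - [[-0.8, 0, 0], [0, 0, 0], 56]
    - [[-0.9, 0, 0], [0, 0, 0], 56]
    - [[-0.8, 0, 0], [0, 0, 0], 56]
    - [[0, 0, 0], [0, 0, 0], 56]

```text
time: 5.75
tool_pos: [602.7, 15.8, 124.2]
tcp_rot: [1.595, 1.559, 0.03]
ft_force: [0.5, 0.5, -1.1]
finger_gap: 58.7
```

```bash
python3 - <<'E'
from h import *
go(432.5,-315.8,120)
s,P=look("w5",(598.5,14.8),142,w=75); 
E
```

```text
t 5.75 at [602.7  15.8 124.2] gap 58.7 F [ 0.5  0.5 -1.1] total tool units [ 0.052 -4.3    8.266]
px 267 284 (array([602.43833284,  14.40533624,  28.33363216]), 4241)
```

View pics/w5.png

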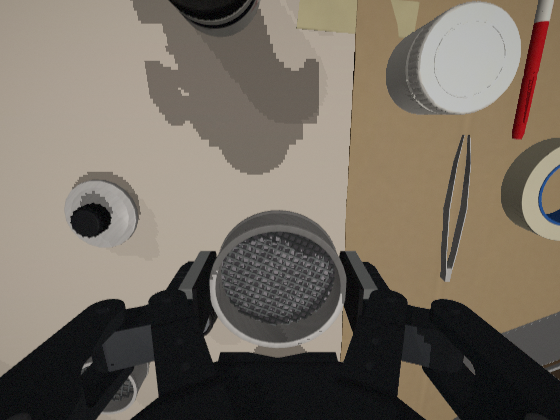

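Call:
play_rows:
  deltas:
    - [[0, -0.43, 0.83], [0, 0, 0], 56]
    - [[0, -0.43, 0.83], [0, 0, 0], 56]
    - [[0, -0.43, 0.83], [0, 0, 0], 56]
    - [[0, -0.43, 0.83], [0, 0, 0], 56]
    - [[0, -0.43, 0.83], [0, 0, 0], 56]

```text
time: 6.3
tool_pos: [511.7, -151.7, 116.2]
tcp_rot: [-1.843, 1.568, 2.875]
ft_force: [0.7, 0.6, -0.6]
finger_gap: 58.5
```

Call:
play_rows:
  deltas:
    - [[0, -0.43, 0.83], [0, 0, 0], 56]
    - [[0, -0.43, 0.83], [0, 0, 0], 56]
    - [[0, -0.43, 0.83], [0, 0, 0], 56]
    - [[0, -0.43, 0.83], [0, 0, 0], 56]
    - [[0, -0.43, 0.8], [0, 0, 0], 56]

```text
time: 6.8
tool_pos: [426.7, -316.8, 116.3]
tcp_rot: [-2.212, 1.569, 2.505]
ft_force: [0.9, 0.6, -0.9]
finger_gap: 58.9
```

Call:
play_rows:
  deltas:
    - [[0, 0, 0], [0, 0, 0], 56]
    - [[0, 0, 0], [0, 0, 0], 56]

```text
time: 7.0
tool_pos: [427.3, -316.1, 116.3]
tcp_rot: [-2.425, 1.568, 2.291]
ft_force: [0.3, 0.7, -1.2]
finger_gap: 59.3
```

```bash
python3 - <<'E'
from h import *
go(432.5,-315.8,62)
print(RT().round(4).tolist())
s,P=look("w6",(432.5,-315.8),140,w=75); 
s=snapshot("side"); save(s,"s6.png")
go(432.5,-315.8,62)
E
```

```text
t 7.0 at [ 427.3 -316.1  116.3] gap 59.3 F [ 0.3  0.7 -1.2] total tool units [ 1.358  0.133 -0.006]
[[-0.0016, 1.0, 0.0032], [0.0018, 0.0032, -1.0], [-1.0, -0.0015, -0.0018]]
px 288 288 (array([ 427.9778941 , -315.53902753,   27.75569564]), 3454)
t 7.1 at [ 428.2 -315.1  116.7] gap 58.7 F [ 0.5 -0.4 -1. ] total tool units [1.366 0.108 0.02 ]
```

View pics/s6.png

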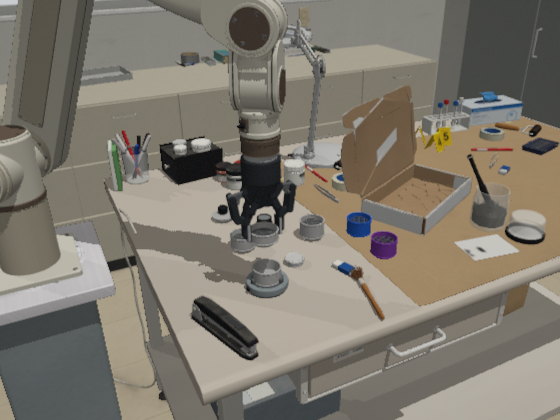

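Call:
play_rows:
  deltas:
    - [[0.4, 0.115, 0], [0, 0, 0], 56]
    - [[0.5, 0, 0], [0, 0, 0], 56]
    - [[0.4, 0, 0], [0, 0, 0], 56]
    - [[0, 0, 0], [0, 0, 0], 56]
    - [[0, 0, 0], [0, 0, 0], 56]

```text
time: 7.6
tool_pos: [433.3, -315.0, 65.2]
tcp_rot: [-2.318, 1.57, 2.401]
ft_force: [0.0, -0.7, -1.1]
finger_gap: 58.8
```

```bash
python3 - <<'E'
from h import *
go(432.5,-315.8,50)
s,P=look("w7",(432.5,-315.8),30+64-7.6,w=75); 
go(432.5,-315.8,50)
E
```

```text
t 7.6 at [ 433.3 -315.    65.2] gap 58.8 F [ 0.  -0.7 -1.1] total tool units [ 0.381 -0.021  0.019]
px 274 288 (array([ 433.66736654, -315.35564872,   28.13479635]), 4193)
t 7.65 at [ 433.8 -315.6   65.9] gap 58.7 F [-0.1 -0.4 -0.6] total tool units [ 0.398 -0.033  0.004]
```

View pics/w7.png

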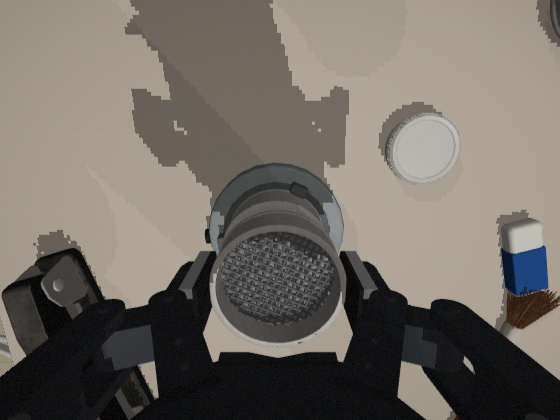

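Call:
play_rows:
  deltas:
    - [[0.12, -0.02, 0], [0, 0, 0], 56]
    - [[0.12, 0, 0], [0, 0, 0], 56]
    - [[0, 0, 0], [0, 0, 0], 56]
    - [[0, 0, 0], [0, 0, 0], 56]

```text
time: 8.05
tool_pos: [432.0, -316.2, 55.7]
tcp_rot: [-2.383, 1.571, 2.335]
ft_force: [-0.1, 0.2, -0.8]
finger_gap: 58.8
```

Call:
play_rows:
  deltas:
    - [[0.06, 0, 0], [0, 0, 0], 56]
    - [[0.05, 0, 0], [0, 0, 0], 56]
    - [[0, 0, 0], [0, 0, 0], 56]

```text
time: 8.35
tool_pos: [431.9, -316.0, 51.0]
tcp_rot: [-2.244, 1.57, 2.473]
ft_force: [0.4, -1.0, -1.0]
finger_gap: 58.7
```

Call:
play_rows:
  deltas:
    - [[0.04, 0, 0], [0, 0, 0], 56]
    - [[0, 0, 0], [0, 0, 0], 56]

```text
time: 8.55
tool_pos: [432.2, -316.3, 49.8]
tcp_rot: [0.92, 1.571, -0.645]
ft_force: [-0.1, -0.7, -0.3]
finger_gap: 59.2
```

Call:
play_rows:
  deltas:
    - [[0.04, 0, 0], [0, 0, 0], 56]
    - [[0, 0, 0], [0, 0, 0], 56]

```text
time: 8.75
tool_pos: [432.2, -316.2, 49.5]
tcp_rot: [0.988, 1.57, -0.578]
ft_force: [-2.7, 1.5, 7.7]
finger_gap: 58.6
```

Call:
play_rows:
  deltas:
    - [[0, 0, 0], [0, 0, 0], 66]
    - [[0, 0, 0], [0, 0, 0], 72]
    - [[0, 0, 0], [0, 0, 0], 80]
    - [[0, 0, 0], [0, 0, 0], 85]
    - [[0, 0, 0], [0, 0, 0], 85]

```text
time: 9.25
tool_pos: [432.1, -316.1, 47.9]
tcp_rot: [-2.215, 1.57, 2.502]
ft_force: [0.3, -0.6, -0.7]
finger_gap: 85.0
```

Call:
play_rows:
  deltas:
    - [[-0.5, 0, 0], [0, 0, 0], 85]
    - [[-0.9, 0, 0], [0, 0, 0], 85]
    - [[-1, 0, 0], [0, 0, 0], 85]
    - [[-1, 0, 0], [0, 0, 0], 85]
    - [[-0.9, 0, 0], [0, 0, 0], 85]

```text
time: 9.75
tool_pos: [432.2, -316.2, 222.1]
tcp_rot: [0.935, 1.57, -0.63]
ft_force: [0.1, -0.2, 0.4]
finger_gap: 84.7
```

Call:
play_rows:
  deltas:
    - [[0, 0, 0], [0, 0, 0], 85]
    - [[0, 0, 0], [0, 0, 0], 85]

```text
time: 9.95
tool_pos: [432.6, -316.5, 220.9]
tcp_rot: [0.925, 1.569, -0.641]
ft_force: [0.4, 0.2, -1.6]
finger_gap: 85.2
```

```bash
python3 - <<'E'
from h import *
s,P=look("w8",(432.5,-315.8),72,w=50)
W=[(a,b) for b in range(420) for a in range(560) if np.hypot(P[b,a,0]-432.5,P[b,a,1]+315.8)<31.5 and 64<P[b,a,2]<82 and np.hypot(P[b,a,0]-432.5,P[b,a,1]+315.8)>26]
A=np.array([P[b,a] for a,b in W]); print(len(A),np.median(A[:,2]))
c=np.linalg.lstsq(np.c_[A[:,:2]-A[:,:2].mean(0),np.ones(len(A))],A[:,2],rcond=None)[0]; print("tilt",c)
go(447,-151.5,210)
E
```

```text
px 276 192 (array([ 432.56024294, -317.16696789,   28.19618487]), 672)
685 71.52690061109833
tilt [-3.09972821e-03  3.15327308e-02  7.08477730e+01]
t 10.0 at [ 431.8 -315.9  219.4] gap 84.8 F [ 0.2  0.3 -0.7] total tool units [ 0.238  0.401 -4.109]
```

View pics/w8.png

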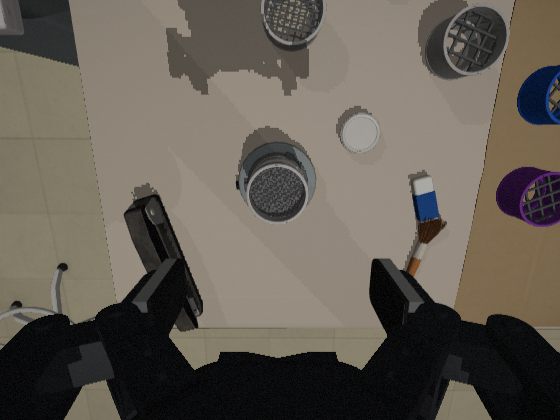

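Fine is seated: its rim reads 71.5 mm against 72, centred at (432.6,-317.2). Medium next.

Call:
play_rows:
  deltas:
    - [[0, 0.07, -0.82], [0, 0, 0], 85]
    - [[0, 0.07, -0.82], [0, 0, 0], 85]
    - [[0, 0.07, -0.82], [0, 0, 0], 85]
    - [[0, 0.07, -0.82], [0, 0, 0], 85]
    - [[0, 0.07, -0.82], [0, 0, 0], 85]

```text
time: 10.5
tool_pos: [444.0, -150.5, 217.9]
tcp_rot: [-1.925, 1.566, 2.793]
ft_force: [1.0, -0.2, -0.4]
finger_gap: 85.3
```

Call:
play_rows:
  deltas:
    - [[0, 0, 0], [0, 0, 0], 85]
    - [[0, 0, 0], [0, 0, 0], 85]

```text
time: 10.7
tool_pos: [444.5, -151.3, 218.5]
tcp_rot: [-1.773, 1.568, 2.946]
ft_force: [0.1, -0.0, 1.2]
finger_gap: 84.7
```

```bash
python3 - <<'E'
from h import *
go(446.5,-151.8,12)
s,P=look("w9",(446.5,-151.8),38,w=45)
go(446.5,-151.8,12)
E
```

```text
t 10.7 at [ 444.5 -151.3  218.5] gap 84.7 F [ 0.1 -0.   1.2] total tool units [5.163 0.067 0.016]
px 279 187 (array([ 446.50074908, -150.56549094,   28.21542577]), 549)
t 10.75 at [ 444.7 -152.   218.8] gap 84.9 F [-0.2 -0.1  0.4] total tool units [ 5.17e+00  5.90e-02 -3.00e-03]
```

View pics/w9.png

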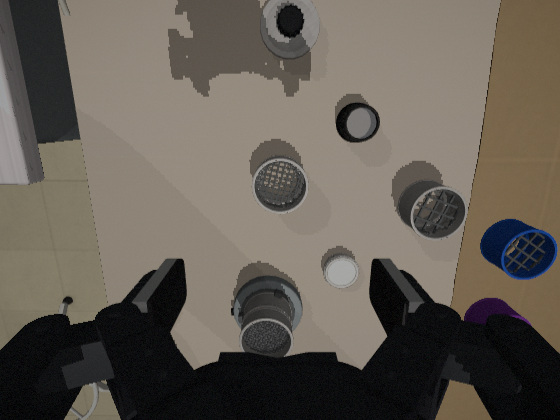

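Call:
play_rows:
  deltas:
    - [[0.9, 0.05, -0.02], [0, 0, 0], 85]
    - [[1, 0, 0], [0, 0, 0], 85]
    - [[1, 0, 0], [0, 0, 0], 85]
    - [[1, 0, 0], [0, 0, 0], 85]
    - [[0.8, 0, 0], [0, 0, 0], 85]

```text
time: 11.25
tool_pos: [445.7, -152.1, 29.3]
tcp_rot: [-1.803, 1.568, 2.912]
ft_force: [-0.4, -0.7, 0.8]
finger_gap: 85.1
```

Call:
play_rows:
  deltas:
    - [[0.35, 0, 0], [0, 0, 0], 85]
    - [[0.1, 0, 0], [0, 0, 0], 85]
    - [[0, 0, 0], [0, 0, 0], 85]

```text
time: 11.55
tool_pos: [446.6, -152.0, 13.3]
tcp_rot: [-1.818, 1.569, 2.898]
ft_force: [0.4, 0.0, 1.2]
finger_gap: 85.0
```

```bash
python3 - <<'E'
from h import *
go(446.5,-151,12)
s,P=look("w10",(446.5,-151),38,w=75)
E
```

```text
t 11.55 at [ 446.6 -152.    13.3] gap 85.0 F [0.4 0.  1.2] total tool units [ 0.034 -0.003 -0.025]
px 276 288 (array([ 446.62526994, -149.5764772 ,   27.78862064]), 3797)
```

View pics/w10.png

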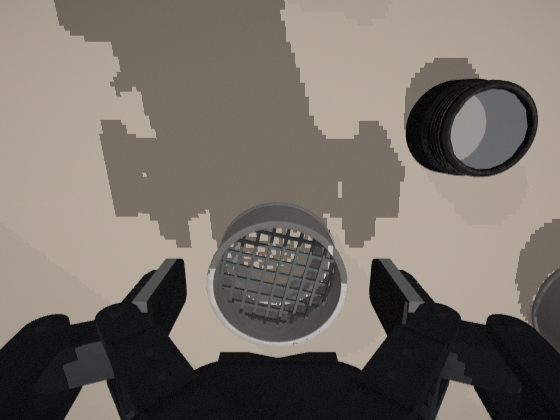

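Call:
play_rows:
  deltas:
    - [[0, 0, -0.035], [0, 0, 0], 75]
    - [[0, 0, 0], [0, 0, 0], 56]
    - [[0, 0, 0], [0, 0, 0], 56]
    - [[0, 0, 0], [0, 0, 0], 56]
    - [[0, 0, 0], [0, 0, 0], 56]

```text
time: 12.1
tool_pos: [448.1, -150.2, 15.6]
tcp_rot: [1.079, 1.568, -0.487]
ft_force: [-1.6, 0.5, 5.0]
finger_gap: 57.9
```

Call:
play_rows:
  deltas:
    - [[0, 0, 0], [0, 0, 0], 56]
    - [[0, 0, 0], [0, 0, 0], 56]

```text
time: 12.3
tool_pos: [448.1, -150.2, 15.6]
tcp_rot: [1.074, 1.568, -0.491]
ft_force: [-1.0, 0.8, 4.9]
finger_gap: 58.0
```

```bash
python3 - <<'E'
from h import *
s,P=look("w11",(446.5,-151),38,w=75)
go(432.2,-316.3,140)
E
```

```text
px 273 289 (array([ 448.34327142, -149.5771229 ,   28.00232155]), 3963)
t 12.35 at [ 448.1 -150.2   15.6] gap 58.1 F [-1.5 -0.2  5.4] total tool units [-3.106 -0.412  4.153]
```

Call:
play_rows:
  deltas:
    - [[-0.3, 0, 0], [0, 0, 0], 56]
    - [[-0.8, 0, 0], [0, 0, 0], 56]
    - [[-0.9, 0, 0], [0, 0, 0], 56]
    - [[-0.9, 0, 0], [0, 0, 0], 56]
    - [[0, 0, 0], [0, 0, 0], 56]

```text
time: 12.85
tool_pos: [451.2, -151.1, 135.8]
tcp_rot: [1.24, 1.559, -0.326]
ft_force: [0.8, 0.6, -1.2]
finger_gap: 58.7
```

Call:
play_rows:
  deltas:
    - [[0, -0.08, 0.83], [0, 0, 0], 56]
    - [[0, -0.08, 0.83], [0, 0, 0], 56]
    - [[0, -0.08, 0.83], [0, 0, 0], 56]
    - [[0, -0.08, 0.83], [0, 0, 0], 56]
    - [[0, -0.08, 0.83], [0, 0, 0], 56]

```text
time: 13.35
tool_pos: [431.6, -316.9, 129.6]
tcp_rot: [-2.301, 1.57, 2.416]
ft_force: [0.2, 0.1, -0.2]
finger_gap: 58.2
```

Call:
play_rows:
  deltas:
    - [[0, 0, 0], [0, 0, 0], 56]
    - [[0, 0, 0], [0, 0, 0], 56]

```text
time: 13.55
tool_pos: [431.5, -316.0, 129.3]
tcp_rot: [-2.492, 1.569, 2.224]
ft_force: [-0.4, 0.5, -1.2]
finger_gap: 58.4
```

```bash
python3 - <<'E'
from h import *
go(432.2,-317,95)
s,P=look("w12",(432.5,-316.8),sense()["tool_pos"][2]+22.4,w=75)
go(432.2,-317,95)
print(RT().round(4).tolist())
E
```

```text
t 13.55 at [ 431.5 -316.   129.3] gap 58.4 F [-0.4  0.5 -1.2] total tool units [0.858 0.019 0.026]
px 279 289 (array([ 431.81657477, -315.37976416,   27.97845545]), 3969)
t 13.6 at [ 431.5 -315.3  129.4] gap 58.1 F [-0.2  1.  -0.8] total tool units [0.86  0.017 0.045]
[[-0.0012, 1.0, 0.0049], [0.0014, 0.0049, -1.0], [-1.0, -0.0012, -0.0014]]
```

View pics/w12.png

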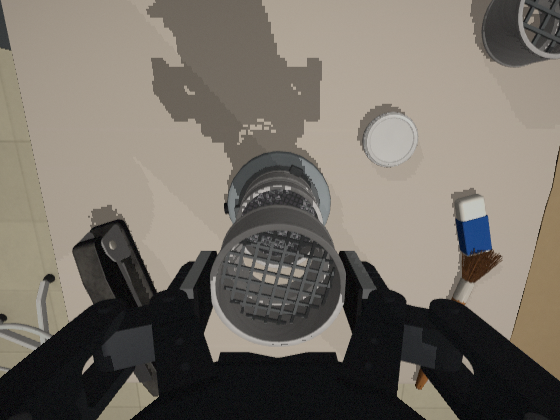

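Call:
play_rows:
  deltas:
    - [[0.4, 0.015, 0.03], [0, 0, 0], 56]
    - [[0.4, 0, 0], [0, 0, 0], 56]
    - [[0.1, 0, 0], [0, 0, 0], 56]
    - [[0, 0, 0], [0, 0, 0], 56]
    - [[0, 0, 0], [0, 0, 0], 56]

```text
time: 14.1
tool_pos: [433.2, -316.7, 94.7]
tcp_rot: [1.034, 1.57, -0.531]
ft_force: [0.2, 0.1, -0.6]
finger_gap: 58.0
```

Call:
play_rows:
  deltas:
    - [[0.1, 0, 0], [0, 0, 0], 56]
    - [[0.1, 0, 0], [0, 0, 0], 56]
    - [[0, 0, 0], [0, 0, 0], 56]

```text
time: 14.4
tool_pos: [432.5, -316.9, 85.7]
tcp_rot: [-2.195, 1.57, 2.522]
ft_force: [0.6, 0.9, -1.7]
finger_gap: 58.0
```

Call:
play_rows:
  deltas:
    - [[0.06, 0, 0], [0, 0, 0], 56]
    - [[0.05, 0, 0], [0, 0, 0], 56]
    - [[0, 0, 0], [0, 0, 0], 56]

```text
time: 14.7
tool_pos: [432.5, -317.0, 81.3]
tcp_rot: [-2.229, 1.57, 2.489]
ft_force: [-0.2, 0.7, -1.1]
finger_gap: 58.2
```

Call:
play_rows:
  deltas:
    - [[0.04, 0, 0], [0, 0, 0], 56]
    - [[0, 0, 0], [0, 0, 0], 56]

```text
time: 14.9
tool_pos: [432.7, -317.1, 79.9]
tcp_rot: [-2.356, 1.571, 2.362]
ft_force: [-0.3, 0.3, -1.2]
finger_gap: 58.3
```

Call:
play_rows:
  deltas:
    - [[0.03, 0, 0], [0, 0, 0], 56]
    - [[0, 0, 0], [0, 0, 0], 56]

```text
time: 15.1
tool_pos: [432.8, -317.2, 79.6]
tcp_rot: [0.913, 1.57, -0.653]
ft_force: [-1.4, 1.0, 4.3]
finger_gap: 58.1
```

Call:
play_rows:
  deltas:
    - [[0.02, 0, 0], [0, 0, 0], 56]
    - [[0, 0, 0], [0, 0, 0], 56]

```text
time: 15.3
tool_pos: [432.8, -317.2, 79.6]
tcp_rot: [0.902, 1.57, -0.664]
ft_force: [-4.2, 1.7, 8.1]
finger_gap: 58.0
```

Contact at the expected seat height of 79.6. Release and rise.

Call:
play_rows:
  deltas:
    - [[0, 0, 0], [0, 0, 0], 66]
    - [[0, 0, 0], [0, 0, 0], 72]
    - [[0, 0, 0], [0, 0, 0], 80]
    - [[0, 0, 0], [0, 0, 0], 85]
    - [[0, 0, 0], [0, 0, 0], 85]

```text
time: 15.8
tool_pos: [432.7, -317.1, 77.9]
tcp_rot: [-2.325, 1.57, 2.393]
ft_force: [0.1, -0.4, 0.3]
finger_gap: 85.2
```

Call:
play_rows:
  deltas:
    - [[-0.5, 0, 0], [0, 0, 0], 85]
    - [[-0.9, 0, 0], [0, 0, 0], 85]
    - [[-0.9, 0, 0], [0, 0, 0], 85]
    - [[-0.9, 0, 0], [0, 0, 0], 85]
    - [[-0.6, 0, 0], [0, 0, 0], 85]

```text
time: 16.3
tool_pos: [433.4, -317.7, 233.0]
tcp_rot: [0.935, 1.567, -0.631]
ft_force: [1.0, 0.2, 1.2]
finger_gap: 84.8
```

Call:
play_rows:
  deltas:
    - [[0, 0, 0], [0, 0, 0], 85]
    - [[0, 0, 0], [0, 0, 0], 85]

```text
time: 16.5
tool_pos: [433.0, -317.3, 230.3]
tcp_rot: [0.946, 1.57, -0.62]
ft_force: [0.1, 0.1, -0.1]
finger_gap: 84.6
```

```bash
python3 - <<'E'
from h import *
s,P=look("w13",(432.5,-316.8),102,w=50)
d=np.hypot(P[...,0]-432.5,P[...,1]+316.8); A=P[(d>26.5)&(d<31)&(abs(P[...,2]-102)<10)]; print(len(A),np.median(A[:,2]))
go(612.5,-178,220)
E
```

```text
px 276 198 (array([ 433.08515761, -317.56187095,   28.16488631]), 778)
834 101.34004388840768
t 16.55 at [ 432.4 -316.9  229.2] gap 85.0 F [ 0.4 -0.2 -0.3] total tool units [ 0.229  4.521 -3.449]
```

View pics/w13.png

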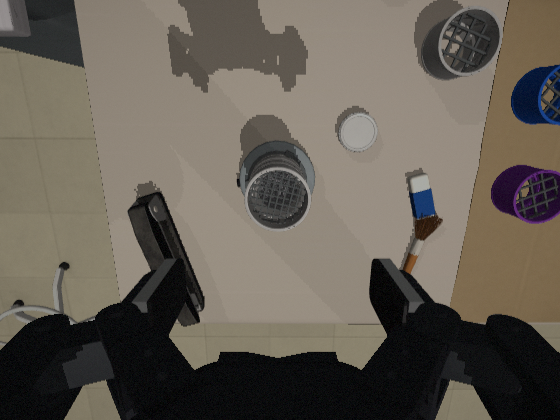

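Call:
play_rows:
  deltas:
    - [[0, 0.75, -0.57], [0, 0, 0], 85]
    - [[0, 0.75, -0.57], [0, 0, 0], 85]
    - [[0, 0.75, -0.57], [0, 0, 0], 85]
    - [[0, 0.75, -0.57], [0, 0, 0], 85]
    - [[0, 0.75, -0.57], [0, 0, 0], 85]

```text
time: 17.05
tool_pos: [582.3, -201.1, 227.8]
tcp_rot: [-1.897, 1.567, 2.821]
ft_force: [0.1, -0.7, -0.2]
finger_gap: 85.4
```

Call:
play_rows:
  deltas:
    - [[0, 0.75, -0.57], [0, 0, 0], 85]
    - [[0, 0, 0], [0, 0, 0], 85]
    - [[0, 0, 0], [0, 0, 0], 85]

```text
time: 17.35
tool_pos: [611.6, -178.4, 227.4]
tcp_rot: [-1.777, 1.566, 2.942]
ft_force: [0.3, -1.3, -0.5]
finger_gap: 85.1
```

```bash
python3 - <<'E'
from h import *
go(612.5,-178,20)
s,P=look("w14",(612.5,-178),46,w=45)
go(612.5,-178,20)
E
```

```text
t 17.35 at [ 611.6 -178.4  227.4] gap 85.1 F [ 0.3 -1.3 -0.5] total tool units [ 5.185e+00  4.700e-02 -5.000e-03]
px 278 186 (array([ 613.91252702, -177.12247895,   28.21212606]), 543)
t 17.4 at [ 611.1 -179.2  228.1] gap 85.0 F [-0.8 -0.6 -0.3] total tool units [ 5.202  0.055 -0.026]
```

View pics/w14.png

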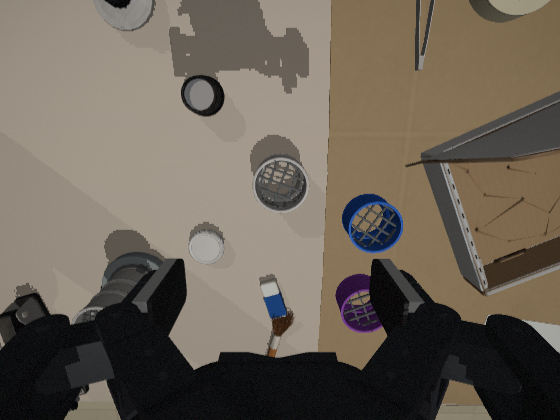

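Call:
play_rows:
  deltas:
    - [[0.9, 0.05, -0.03], [0, 0, 0], 85]
    - [[1, 0, 0], [0, 0, 0], 85]
    - [[1, 0, 0], [0, 0, 0], 85]
    - [[1, 0, 0], [0, 0, 0], 85]
    - [[0.8, 0, 0], [0, 0, 0], 85]

```text
time: 17.9
tool_pos: [611.3, -179.2, 39.5]
tcp_rot: [-1.786, 1.567, 2.93]
ft_force: [-0.3, 0.4, 0.7]
finger_gap: 85.1
```

Call:
play_rows:
  deltas:
    - [[0.35, 0, 0], [0, 0, 0], 85]
    - [[0.1, 0, 0], [0, 0, 0], 85]
    - [[0, 0, 0], [0, 0, 0], 85]

```text
time: 18.2
tool_pos: [614.1, -178.9, 24.8]
tcp_rot: [1.264, 1.57, -0.303]
ft_force: [0.8, -1.1, 0.1]
finger_gap: 85.0
```

```bash
python3 - <<'E'
from h import *
go(613.5,-177,20)
s,P=look("w15",(613.5,-177),46,w=75)
E
```

```text
t 18.2 at [ 614.1 -178.9   24.8] gap 85.0 F [ 0.8 -1.1  0.1] total tool units [ 0.119 -0.014 -0.048]
px 275 282 (array([ 614.04624109, -176.13982082,   27.82502014]), 3586)
```

View pics/w15.png

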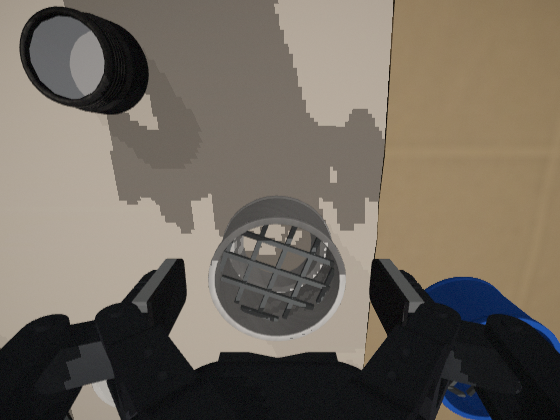

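Coarse is centred between the jaws. I'll go down 4 mm, shift 2.5 mm in y, and close.

Call:
play_rows:
  deltas:
    - [[0.1, 0, -0.06], [0, 0, 0], 75]
    - [[0, 0, 0], [0, 0, 0], 70]
    - [[0, 0, 0], [0, 0, 0], 56]
    - [[0, 0, 0], [0, 0, 0], 56]
    - [[0, 0, 0], [0, 0, 0], 56]

```text
time: 18.75
tool_pos: [614.7, -175.8, 21.6]
tcp_rot: [1.347, 1.569, -0.219]
ft_force: [-1.3, -0.2, 5.9]
finger_gap: 59.4
```

Call:
play_rows:
  deltas:
    - [[0, 0, 0], [0, 0, 0], 56]
    - [[0, 0, 0], [0, 0, 0], 56]
    - [[0, 0, 0], [0, 0, 0], 56]

```text
time: 19.05
tool_pos: [614.7, -175.8, 21.6]
tcp_rot: [1.354, 1.569, -0.211]
ft_force: [-1.2, 0.9, 5.7]
finger_gap: 58.9
```

```bash
python3 - <<'E'
from h import *
s,P=look("w16",(614,-177),46,w=75)
go(432.8,-317.2,150)
E
```

```text
px 275 292 (array([ 614.93054787, -176.06563486,   28.00878271]), 4131)
t 19.1 at [ 614.7 -175.8   21.6] gap 59.1 F [-2.   0.6  5.3] total tool units [-3.216 -4.56   3.511]
```

Call:
play_rows:
  deltas:
    - [[-0.3, 0, 0], [0, 0, 0], 56]
    - [[-0.9, 0, 0], [0, 0, 0], 56]
    - [[-1, 0, 0], [0, 0, 0], 56]
    - [[-1, 0, 0], [0, 0, 0], 56]
    - [[-0.1, 0, 0], [0, 0, 0], 56]

```text
time: 19.6
tool_pos: [617.7, -176.8, 159.6]
tcp_rot: [1.284, 1.559, -0.282]
ft_force: [1.4, -0.3, -1.7]
finger_gap: 58.9
```

Call:
play_rows:
  deltas:
    - [[0, -0.76, 0.59], [0, 0, 0], 56]
    - [[0, -0.76, 0.59], [0, 0, 0], 56]
    - [[0, -0.76, 0.59], [0, 0, 0], 56]
    - [[0, -0.76, 0.59], [0, 0, 0], 56]
    - [[0, -0.76, 0.59], [0, 0, 0], 56]

```text
time: 20.1
tool_pos: [461.0, -295.1, 151.8]
tcp_rot: [-2.003, 1.57, 2.715]
ft_force: [0.0, -0.0, -2.0]
finger_gap: 58.8
```

Call:
play_rows:
  deltas:
    - [[0, -0.74, 0.57], [0, 0, 0], 56]
    - [[0, 0, 0], [0, 0, 0], 56]
    - [[0, 0, 0], [0, 0, 0], 56]
    - [[0, 0, 0], [0, 0, 0], 56]

```text
time: 20.5
tool_pos: [433.6, -317.2, 152.0]
tcp_rot: [2.566, 1.57, 1.001]
ft_force: [0.3, -0.1, -1.6]
finger_gap: 59.1
```

```bash
python3 - <<'E'
from h import *
go(432.8,-317.2,130)
s,P=look("w17",(432.5,-316.8),sense()["tool_pos"][2]+24.4,w=75)
go(432.8,-317.2,130)
print(RT().round(4).tolist())
E
```

```text
t 20.5 at [ 433.6 -317.2  152. ] gap 59.1 F [ 0.3 -0.1 -1.6] total tool units [ 0.55  -0.021  0.001]
px 274 289 (array([ 433.94700851, -317.42341728,   27.9882083 ]), 4063)
t 20.55 at [ 433.9 -317.   152. ] gap 58.9 F [-0.7 -0.1 -1.8] total tool units [ 0.55  -0.027  0.006]
[[0.0002, 1.0, 0.0064], [0.0003, 0.0064, -1.0], [-1.0, 0.0002, -0.0003]]
```

View pics/w17.png

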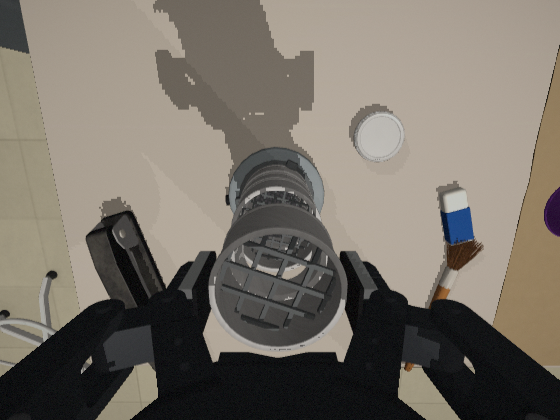

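Aligned to about 1 mm. Lowering; the seat is expected at TCP z ≈ 115.6.

Call:
play_rows:
  deltas:
    - [[0.3, -0.025, 0], [0, 0, 0], 56]
    - [[0.25, 0, 0], [0, 0, 0], 56]
    - [[0, 0, 0], [0, 0, 0], 56]
    - [[0, 0, 0], [0, 0, 0], 56]

```text
time: 20.95
tool_pos: [431.9, -316.9, 129.2]
tcp_rot: [-2.222, 1.569, 2.496]
ft_force: [0.8, 0.3, -0.7]
finger_gap: 59.0
```

Call:
play_rows:
  deltas:
    - [[0.1, 0, 0], [0, 0, 0], 56]
    - [[0.1, 0, 0], [0, 0, 0], 56]
    - [[0, 0, 0], [0, 0, 0], 56]

```text
time: 21.25
tool_pos: [431.8, -317.4, 121.6]
tcp_rot: [-2.173, 1.57, 2.544]
ft_force: [0.1, 0.4, -1.5]
finger_gap: 58.8
```

Call:
play_rows:
  deltas:
    - [[0.06, 0, 0], [0, 0, 0], 56]
    - [[0.04, 0, 0], [0, 0, 0], 56]
    - [[0, 0, 0], [0, 0, 0], 56]

```text
time: 21.55
tool_pos: [432.0, -317.5, 117.9]
tcp_rot: [-2.212, 1.57, 2.506]
ft_force: [0.4, -0.1, -1.3]
finger_gap: 59.2
```

Call:
play_rows:
  deltas:
    - [[0.04, 0, 0], [0, 0, 0], 56]
    - [[0, 0, 0], [0, 0, 0], 56]

```text
time: 21.75
tool_pos: [432.1, -317.5, 116.4]
tcp_rot: [-2.191, 1.571, 2.527]
ft_force: [-0.5, -1.4, -1.2]
finger_gap: 59.4
```

Call:
play_rows:
  deltas:
    - [[0.03, 0, 0], [0, 0, 0], 56]
    - [[0, 0, 0], [0, 0, 0], 56]

```text
time: 21.95
tool_pos: [432.3, -317.7, 115.7]
tcp_rot: [0.977, 1.57, -0.589]
ft_force: [-0.5, -0.4, 1.1]
finger_gap: 59.3
```

Call:
play_rows:
  deltas:
    - [[0.03, 0, 0], [0, 0, 0], 56]
    - [[0, 0, 0], [0, 0, 0], 56]

```text
time: 22.15
tool_pos: [432.4, -317.8, 115.6]
tcp_rot: [0.843, 1.569, -0.722]
ft_force: [-2.2, 1.0, 7.4]
finger_gap: 59.4
```

Call:
play_rows:
  deltas:
    - [[0, 0, 0], [0, 0, 0], 66]
    - [[0, 0, 0], [0, 0, 0], 72]
    - [[0, 0, 0], [0, 0, 0], 80]
    - [[0, 0, 0], [0, 0, 0], 85]
    - [[0, 0, 0], [0, 0, 0], 85]

```text
time: 22.65
tool_pos: [432.1, -317.5, 113.9]
tcp_rot: [-2.286, 1.57, 2.432]
ft_force: [0.2, 1.0, -0.3]
finger_gap: 85.0
```

Call:
play_rows:
  deltas:
    - [[-0.5, 0, 0], [0, 0, 0], 85]
    - [[-0.9, 0, 0], [0, 0, 0], 85]
    - [[-0.9, 0, 0], [0, 0, 0], 85]
    - [[-0.9, 0, 0], [0, 0, 0], 85]
    - [[-0.2, 0, 0], [0, 0, 0], 85]

```text
time: 23.15
tool_pos: [434.0, -318.9, 254.9]
tcp_rot: [0.931, 1.562, -0.634]
ft_force: [0.4, -0.3, 0.9]
finger_gap: 85.3
```

Call:
play_rows:
  deltas:
    - [[0, 0, 0], [0, 0, 0], 85]
    - [[0, 0, 0], [0, 0, 0], 85]

```text
time: 23.35
tool_pos: [431.7, -317.2, 248.8]
tcp_rot: [-2.219, 1.569, 2.498]
ft_force: [-0.6, 0.0, -0.6]
finger_gap: 85.0
```

```bash
python3 - <<'E'
from h import *
s,P=look("w18",(432.5,-316.8),140,w=60)
d=np.hypot(P[...,0]-432.5,P[...,1]+317); A=P[(d>26.5)&(d<31)&(abs(P[...,2]-140)<10)]; print(len(A),np.median(A[:,2]))
go(454.5,5.5,200)
E
```

```text
px 278 204 (array([ 432.62253907, -318.9352174 ,   28.14358593]), 882)
831 139.17657652422295
t 23.4 at [ 431.4 -317.   248.3] gap 85.0 F [-0.5  1.1 -0.5] total tool units [ 1.221  0.623 -8.057]
```

View pics/w18.png

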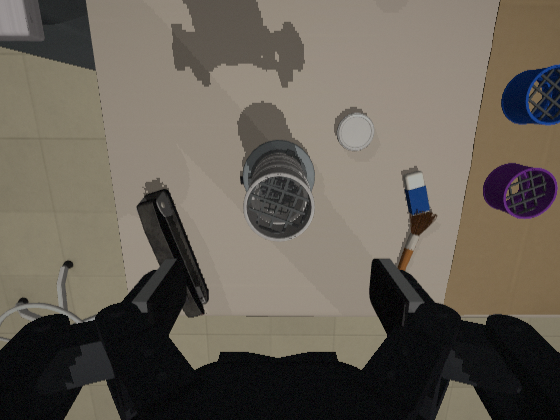

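Call:
play_rows:
  deltas:
    - [[0, 0.06, -0.81], [0, 0, 0], 85]
    - [[0, 0.06, -0.81], [0, 0, 0], 85]
    - [[0, 0.06, -0.81], [0, 0, 0], 85]
    - [[0.1, 0.06, -0.81], [0, 0, 0], 85]
    - [[0.2, 0.06, -0.81], [0, 0, 0], 85]

```text
time: 23.9
tool_pos: [442.6, -154.1, 236.6]
tcp_rot: [-1.958, 1.569, 2.759]
ft_force: [-0.1, -0.2, 0.3]
finger_gap: 85.3
```

Call:
play_rows:
  deltas:
    - [[0.2, 0.06, -0.81], [0, 0, 0], 85]
    - [[0.2, 0.06, -0.81], [0, 0, 0], 85]
    - [[0.2, 0.06, -0.81], [0, 0, 0], 85]
    - [[0.1, 0.06, -0.81], [0, 0, 0], 85]
    - [[0, 0.06, -0.77], [0, 0, 0], 85]

```text
time: 24.4
tool_pos: [452.6, 6.3, 207.5]
tcp_rot: [-1.57, 1.566, -3.135]
ft_force: [-0.0, 0.3, 0.4]
finger_gap: 85.0
```

Call:
play_rows:
  deltas:
    - [[0, 0, 0], [0, 0, 0], 85]
    - [[0, 0, 0], [0, 0, 0], 85]

```text
time: 24.6
tool_pos: [453.6, 5.3, 208.7]
tcp_rot: [-1.414, 1.568, -2.978]
ft_force: [-0.7, 0.3, 0.7]
finger_gap: 85.1
```

```bash
cat > lid.py <<'E'
from h import *
def lid(name,dz=0):
    s=snapshot("wrist"); save(s,name+".png"); P=cloud(s); P[s["range_z"]==0]=-99
    X=(455,5.5); d=np.hypot(P[...,0]-X[0],P[...,1]-X[1]); g=s["img"].max(2)
    for lab,m,h in (("disc",(d<45)&(P[...,2]>8+dz)&(P[...,2]<18+dz),14+dz),("knob",(d<25)&(P[...,2]>32+dz)&(P[...,2]<42+dz),36+dz)):
        v,u=np.nonzero(m)
        W=np.array([ray(s,a,b,h)[:2] for a,b in zip(u,v)],np.float32)
        print(lab,len(W),"pxbox",u.min(),u.max(),v.min(),v.max(),"mec",cv2.minEnclosingCircle(W),"mean",W.mean(0),"z",np.median(P[m][:,2]))
E
python3 - <<'E'
from lid import *
go(454.5,5.5,15)
lid("w19")
go(454.5,5.5,15)
E
```

```text
t 24.6 at [453.6   5.3 208.7] gap 85.1 F [-0.7  0.3  0.7] total tool units [ 4.842  0.038 -0.006]
disc 1783 pxbox 252 306 156 208 mec ((454.70574951171875, 6.744390964508057), 29.80671501159668) mean [454.64008    8.354453] z 14.266454709966052
knob 430 pxbox 267 291 175 198 mec ((454.666259765625, 7.020802021026611), 12.750334739685059) mean [454.74905    7.112195] z 35.45701172168096
t 24.65 at [453.7   4.7 209. ] gap 85.1 F [0.3 0.7 0.1] total tool units [ 4.849  0.032 -0.022]
```

View pics/w19.png

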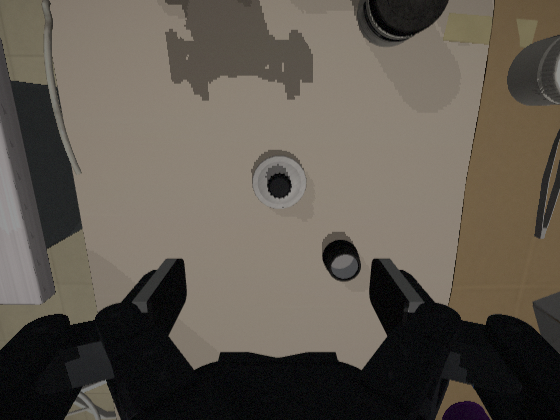

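Call:
play_rows:
  deltas:
    - [[0.5, 0.03, -0.05], [0, 0, 0], 42]
    - [[0.9, 0, 0], [0, 0, 0], 42]
    - [[0.9, 0, 0], [0, 0, 0], 42]
    - [[0.9, 0, 0], [0, 0, 0], 42]
    - [[0.6, 0, 0], [0, 0, 0], 42]

```text
time: 25.15
tool_pos: [453.8, 5.5, 55.5]
tcp_rot: [-1.46, 1.567, -3.028]
ft_force: [-0.7, -0.1, 0.2]
finger_gap: 41.9
```

Call:
play_rows:
  deltas:
    - [[0, 0, 0], [0, 0, 0], 42]
    - [[0, 0, 0], [0, 0, 0], 42]

```text
time: 25.35
tool_pos: [455.4, 6.0, 58.1]
tcp_rot: [-1.458, 1.57, -3.025]
ft_force: [0.6, 0.5, 0.7]
finger_gap: 42.1
```

```bash
python3 - <<'E'
from lid import *
go(454.7,6.9,17)
lid("w20")
go(454.7,6.9,17)
E
```

```text
t 25.35 at [455.4   6.   58.1] gap 42.1 F [0.6 0.5 0.7] total tool units [ 1.028 -0.017 -0.022]
disc 4883 pxbox 230 322 185 273 mec ((454.7569580078125, 7.292088031768799), 30.00533676147461) mean [454.8112     10.5857725] z 14.19411571677526
knob 1332 pxbox 254 298 222 264 mec ((454.8361511230469, 7.912693023681641), 12.898591995239258) mean [454.80936     7.9160047] z 35.49172348959371
t 25.4 at [456.5   6.2  59. ] gap 42.0 F [ 0.2 -0.1  0.3] total tool units [ 1.051 -0.047 -0.017]
```

View pics/w20.png

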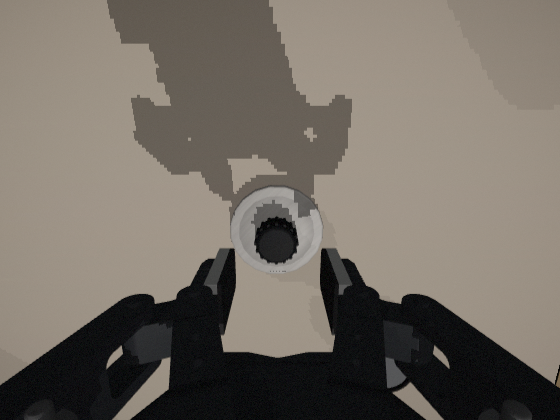

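Call:
play_rows:
  deltas:
    - [[0.4, -0.02, -0.035], [0, 0, 0], 42]
    - [[0.4, 0, 0], [0, 0, 0], 42]
    - [[0.2, 0, 0], [0, 0, 0], 42]
    - [[0, 0, 0], [0, 0, 0], 42]
    - [[0, 0, 0], [0, 0, 0], 42]

```text
time: 25.9
tool_pos: [455.8, 8.3, 19.1]
tcp_rot: [1.57, 1.569, 0.004]
ft_force: [-0.4, -0.4, -0.5]
finger_gap: 41.6
```

```bash
python3 - <<'E'
from lid import *
lid("w21")
go(454.7,7.4,17)
E
```

```text
disc 5925 pxbox 220 330 206 311 mec ((454.5561828613281, 7.541924953460693), 30.12578582763672) mean [455.66708   13.620936] z 14.252678584842194
knob 2390 pxbox 226 327 255 308 mec ((456.101318359375, 7.152146816253662), 25.151763916015625) mean [454.74063    8.421558] z 35.57334591519901
t 25.95 at [455.9   8.3  19.2] gap 42.1 F [-0.   0.1 -0.6] total tool units [ 0.055 -0.031  0.022]
```

View pics/w21.png

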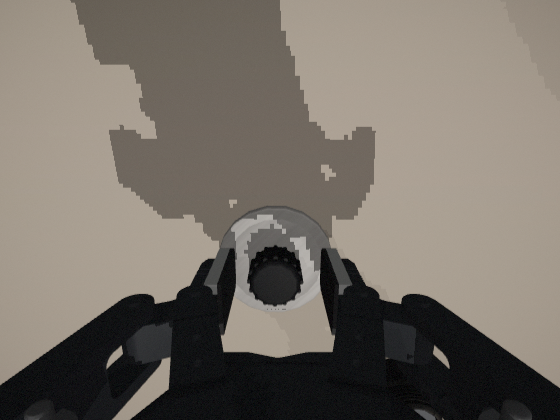

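Call:
play_rows:
  deltas:
    - [[0.03, -0.02, 0.02], [0, 0, 0], 36]
    - [[0, 0, 0], [0, 0, 0], 20]
    - [[0, 0, 0], [0, 0, 0], 20]
    - [[0, 0, 0], [0, 0, 0], 20]
    - [[0, 0, 0], [0, 0, 0], 20]

```text
time: 26.45
tool_pos: [454.4, 7.5, 17.5]
tcp_rot: [1.322, 1.57, -0.244]
ft_force: [-0.9, -0.3, 6.0]
finger_gap: 22.2
```

Call:
play_rows:
  deltas:
    - [[0, 0, 0], [0, 0, 0], 20]
    - [[0, 0, 0], [0, 0, 0], 20]

```text
time: 26.65
tool_pos: [454.4, 7.5, 17.6]
tcp_rot: [1.36, 1.57, -0.206]
ft_force: [-0.8, -0.3, 6.4]
finger_gap: 22.2
```

```bash
python3 - <<'E'
from lid import *
lid("w22")
go(432.3,-317.6,190)
E
```

```text
disc 4506 pxbox 220 335 205 312 mec ((454.7591247558594, 7.483445167541504), 30.147064208984375) mean [454.63367   19.230127] z 14.052409498138852
knob 2724 pxbox 223 333 255 311 mec ((454.939453125, 11.781034469604492), 24.145362854003906) mean [454.7522     9.849819] z 35.62310163524568
t 26.7 at [454.5   7.5  17.6] gap 22.3 F [-0.8 -0.8  6. ] total tool units [-4.31  -0.591  8.125]
```

View pics/w22.png

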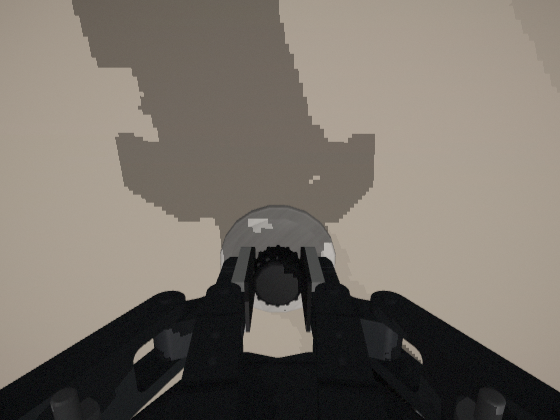

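Call:
play_rows:
  deltas:
    - [[-0.3, 0, 0], [0, 0, 0], 20]
    - [[-1, 0, 0], [0, 0, 0], 20]
    - [[-1, 0, 0], [0, 0, 0], 20]
    - [[-1, 0, 0], [0, 0, 0], 20]
    - [[-0.9, 0, 0], [0, 0, 0], 20]

```text
time: 27.2
tool_pos: [453.9, 7.6, 186.6]
tcp_rot: [1.735, 1.57, 0.169]
ft_force: [1.1, -0.1, -0.5]
finger_gap: 22.2
```

Call:
play_rows:
  deltas:
    - [[0, 0, 0], [0, 0, 0], 20]
    - [[0, 0, 0], [0, 0, 0], 20]

```text
time: 27.4
tool_pos: [454.5, 7.6, 185.3]
tcp_rot: [1.631, 1.569, 0.066]
ft_force: [-0.0, 0.3, -0.9]
finger_gap: 21.9
```

```bash
python3 - <<'E'
from lid import *
z=sense()["tool_pos"][2]; lid("w23",z-17.6)
go(432.3,-317.6,z); print(RT().round(4).tolist())
E
```

```text
disc 4506 pxbox 220 335 205 312 mec ((455.00347900390625, 7.613139629364014), 30.156248092651367) mean [454.6721    19.439238] z 181.7282306966214
knob 2728 pxbox 223 333 255 311 mec ((454.92413330078125, 11.621328353881836), 24.16873550415039) mean [454.78488    9.937858] z 203.32647735338813
t 27.45 at [453.4   7.6 184.1] gap 22.9 F [-0.9  0.7 -0.7] total tool units [-0.03  -0.57   8.127]
[[-0.0013, 1.0, 0.0052], [0.0, 0.0052, -1.0], [-1.0, -0.0013, -0.0]]
```

View pics/w23.png

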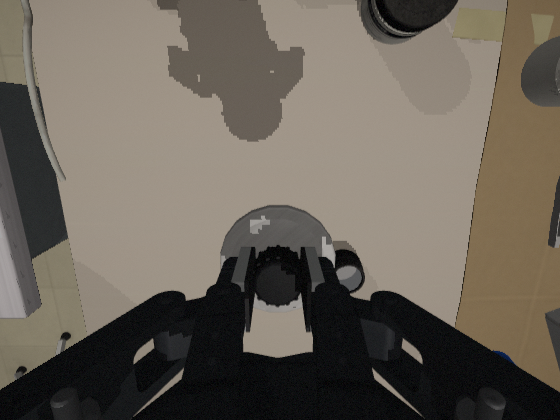

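Call:
play_rows:
  deltas:
    - [[0, -0.055, 0.81], [0, 0, 0], 20]
    - [[0, -0.055, 0.81], [0, 0, 0], 20]
    - [[0, -0.055, 0.81], [0, 0, 0], 20]
    - [[0, -0.055, 0.81], [0, 0, 0], 20]
    - [[0, -0.055, 0.81], [0, 0, 0], 20]

```text
time: 27.95
tool_pos: [442.2, -155.2, 182.5]
tcp_rot: [-1.93, 1.566, 2.788]
ft_force: [0.7, -0.3, -0.5]
finger_gap: 22.5
```

Call:
play_rows:
  deltas:
    - [[0, -0.055, 0.81], [0, 0, 0], 20]
    - [[0, -0.055, 0.81], [0, 0, 0], 20]
    - [[0, -0.055, 0.81], [0, 0, 0], 20]
    - [[0, -0.055, 0.81], [0, 0, 0], 20]
    - [[0, -0.055, 0.83], [0, 0, 0], 20]

```text
time: 28.45
tool_pos: [432.2, -317.7, 182.2]
tcp_rot: [-2.239, 1.566, 2.478]
ft_force: [1.7, -0.1, 0.1]
finger_gap: 22.2
```

Call:
play_rows:
  deltas:
    - [[0, 0, 0], [0, 0, 0], 20]
    - [[0, 0, 0], [0, 0, 0], 20]
    - [[0, 0, 0], [0, 0, 0], 20]

```text
time: 28.75
tool_pos: [433.0, -316.1, 183.4]
tcp_rot: [-2.307, 1.567, 2.411]
ft_force: [-1.1, -0.2, -0.9]
finger_gap: 22.2
```

```bash
python3 - <<'E'
from h import *
go(432.3,-318,149.6)
for n in ("wrist","side"):
    s=snapshot(n); save(s,n+"24.png")
    if n=="side": cv2.imwrite("pics/side24c.png",cv2.cvtColor(cv2.resize(s["img"][150:310,180:360],None,fx=3.5,fy=3.5,interpolation=cv2.INTER_CUBIC),cv2.COLOR_RGB2BGR))
go(432.3,-318,149.6); print(RT().round(4).tolist())
E
```

```text
t 28.75 at [ 433.  -316.1  183.4] gap 22.2 F [-1.1 -0.2 -0.9] total tool units [ 0.844 -0.015  0.05 ]
t 28.85 at [ 433.6 -316.1  184.3] gap 22.0 F [-0.3 -0.7 -1.3] total tool units [ 0.867 -0.031  0.049]
[[-0.0012, 1.0, 0.0066], [0.0011, 0.0066, -1.0], [-1.0, -0.0012, -0.0012]]
```

View pics/wrist24.png

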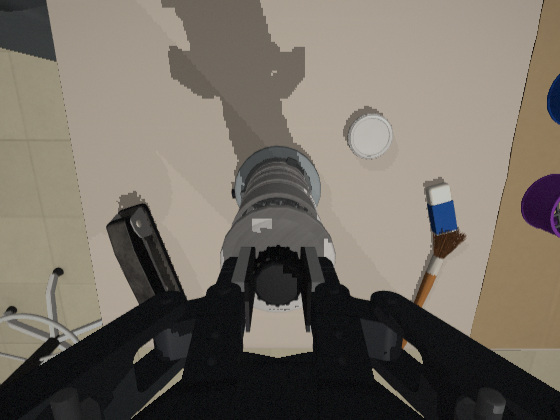

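View pics/side24c.png

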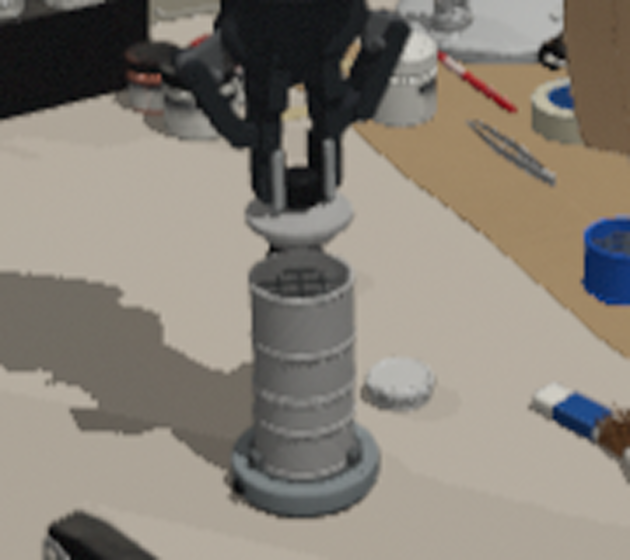

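The tower is straight and the lid hangs level above it. I'll correct by about -1 mm in x and -2 mm in y, then lower.

Call:
play_rows:
  deltas:
    - [[0.3, -0.025, 0.045], [0, 0, 0], 20]
    - [[0.2, 0, 0], [0, 0, 0], 20]
    - [[0, 0, 0], [0, 0, 0], 20]
    - [[0, 0, 0], [0, 0, 0], 20]
    - [[0, 0, 0], [0, 0, 0], 20]

```text
time: 29.35
tool_pos: [432.9, -319.2, 165.1]
tcp_rot: [0.976, 1.57, -0.59]
ft_force: [-1.2, -0.1, -0.0]
finger_gap: 22.0
```

Call:
play_rows:
  deltas:
    - [[0.1, 0, 0], [0, 0, 0], 20]
    - [[0.1, 0, 0], [0, 0, 0], 20]
    - [[0, 0, 0], [0, 0, 0], 20]
    - [[0, 0, 0], [0, 0, 0], 20]

```text
time: 29.75
tool_pos: [432.6, -319.1, 156.7]
tcp_rot: [-2.221, 1.57, 2.497]
ft_force: [-0.4, -0.7, -1.0]
finger_gap: 22.3
```

Call:
play_rows:
  deltas:
    - [[0.05, -0.005, -0.025], [0, 0, 0], 20]
    - [[0.04, 0, 0], [0, 0, 0], 20]
    - [[0, 0, 0], [0, 0, 0], 20]
    - [[0, 0, 0], [0, 0, 0], 20]

```text
time: 30.15
tool_pos: [432.5, -318.1, 153.3]
tcp_rot: [-2.281, 1.571, 2.437]
ft_force: [0.8, 0.2, -0.6]
finger_gap: 22.7
```

Call:
play_rows:
  deltas:
    - [[0.04, 0, 0], [0, 0, 0], 20]
    - [[0, 0, 0], [0, 0, 0], 20]

```text
time: 30.35
tool_pos: [432.5, -318.1, 151.5]
tcp_rot: [-2.303, 1.571, 2.414]
ft_force: [-0.4, -0.1, -0.7]
finger_gap: 22.3
```

Call:
play_rows:
  deltas:
    - [[0.04, 0, 0], [0, 0, 0], 20]
    - [[0, 0, 0], [0, 0, 0], 20]

```text
time: 30.55
tool_pos: [432.4, -318.1, 149.9]
tcp_rot: [-2.23, 1.57, 2.487]
ft_force: [0.7, 0.5, -1.2]
finger_gap: 22.5
```

Call:
play_rows:
  deltas:
    - [[0.03, 0, 0], [0, 0, 0], 20]
    - [[0, 0, 0], [0, 0, 0], 20]

```text
time: 30.75
tool_pos: [432.7, -318.3, 149.6]
tcp_rot: [0.91, 1.57, -0.656]
ft_force: [-0.8, -0.0, 3.8]
finger_gap: 22.5
```

Call:
play_rows:
  deltas:
    - [[0.02, 0, 0], [0, 0, 0], 20]
    - [[0, 0, 0], [0, 0, 0], 20]

```text
time: 30.95
tool_pos: [432.8, -318.4, 149.5]
tcp_rot: [0.861, 1.569, -0.704]
ft_force: [-2.1, 1.7, 8.1]
finger_gap: 22.3
```

Contact right at 149.6, so the lid is home. Open moderately and rise.

Call:
play_rows:
  deltas:
    - [[0, 0, 0], [0, 0, 0], 28]
    - [[0, 0, 0], [0, 0, 0], 36]
    - [[0, 0, 0], [0, 0, 0], 46]
    - [[0, 0, 0], [0, 0, 0], 50]
    - [[0, 0, 0], [0, 0, 0], 50]

```text
time: 31.45
tool_pos: [432.5, -318.1, 147.9]
tcp_rot: [-2.285, 1.57, 2.433]
ft_force: [-0.6, -0.7, -0.5]
finger_gap: 50.0
```

Call:
play_rows:
  deltas:
    - [[-0.3, 0, 0], [0, 0, 0], 50]
    - [[-0.6, 0, 0], [0, 0, 0], 50]
    - [[-0.8, 0, 0], [0, 0, 0], 50]
    - [[-0.8, 0, 0], [0, 0, 0], 50]
    - [[0, 0, 0], [0, 0, 0], 50]

```text
time: 31.95
tool_pos: [434.9, -319.9, 254.2]
tcp_rot: [0.93, 1.56, -0.636]
ft_force: [0.5, -0.2, -0.0]
finger_gap: 49.9
```

Call:
play_rows:
  deltas:
    - [[0, 0, -0.8], [0, 0, 0], 50]
    - [[0, 0, -0.9], [0, 0, 0], 50]
    - [[0, 0, -0.9], [0, 0, 0], 50]
    - [[0, 0, -0.9], [0, 0, 0], 50]
    - [[0, 0, -0.9], [0, 0, 0], 50]

```text
time: 32.45
tool_pos: [431.3, -140.8, 248.3]
tcp_rot: [1.638, 1.57, 0.072]
ft_force: [0.1, 0.6, 0.5]
finger_gap: 49.9
```

Call:
play_rows:
  deltas:
    - [[0, 0, 0], [0, 0, 0], 50]
    - [[0, 0, 0], [0, 0, 0], 50]
    - [[0, 0, 0], [0, 0, 0], 50]

```text
time: 32.75
tool_pos: [431.8, -142.8, 248.2]
tcp_rot: [0.544, 1.57, -1.022]
ft_force: [0.7, -0.9, 0.0]
finger_gap: 50.0
```

```bash
python3 - <<'E'
from h import *
import pickle
s=snapshot("side"); cv2.imwrite("pics/side30.png",cv2.cvtColor(cv2.resize(s["img"][130:330,170:370],None,fx=3,fy=3,interpolation=cv2.INTER_CUBIC),cv2.COLOR_RGB2BGR))
t=snapshot("top"); save(t,"top30.png"); P=cloud(t); P[t["range_z"]==0]=-99
d=np.hypot(P[...,0]-434.3,P[...,1]+316)
k=P[(d<20)&(P[...,2]>150)]; W=k; print("knob top z",np.median(k[:,2]),"ctr",(k.max(0)+k.min(0))/2, len(k))
A=P[(d<34)&(P[...,2]>134)&(P[...,2]<152)]; print("disc z",np.median(A[:,2]),cv2.minEnclosingCircle(A[:,:2].astype(np.float32)))
c=np.linalg.lstsq(np.c_[A[:,:2]-A[:,:2].mean(0),np.ones(len(A))],A[:,2],rcond=None)[0]; print("tilt",c)
g=pickle.load(open("top0.pkl","rb")); P0=cloud(g)
for n,(u,v,h) in dict(tin=(360,235,16),loupe=(279,232,32),jar=(182,143,62)).items():
    for q,Q in ((g,P0),(t,P)):
        W=np.array([(ray(q,a,b,h)[:2]) for b in range(v-17,v+18) for a in range(u-17,u+18) if h-6<Q[b,a,2]<h+6])
        print(n,np.array(cv2.minEnclosingCircle(W.astype(np.float32))[0]).round(1))
print(sense()["tool_pos"],sense()["time"])
df=cv2.absdiff(g["img"],t["img"]).max(2); print("eraser/tweezers diff",(df[183:210,375:420]>40).sum(),(df[120:138,205:275]>40).sum())
E
```

```text
knob top z 166.21039926893013 ctr [ 434.96312351 -318.54974626  160.52480199] 171
disc z 145.72586293593676 ((434.3695373535156, -318.3572998046875), 29.96558952331543)
tilt [-3.31920293e-03 -1.80122273e-02  1.45507265e+02]
tin [ 524.4 -261.3]
tin [ 524.4 -261.3]
loupe [530.7 -85.1]
loupe [530.7 -85. ]
jar [718.4 119.9]
jar [718.7 120.2]
[ 431.70882546 -143.1337442   248.0706247 ] 32.85
eraser/tweezers diff 0 0
```

View pics/side30.png

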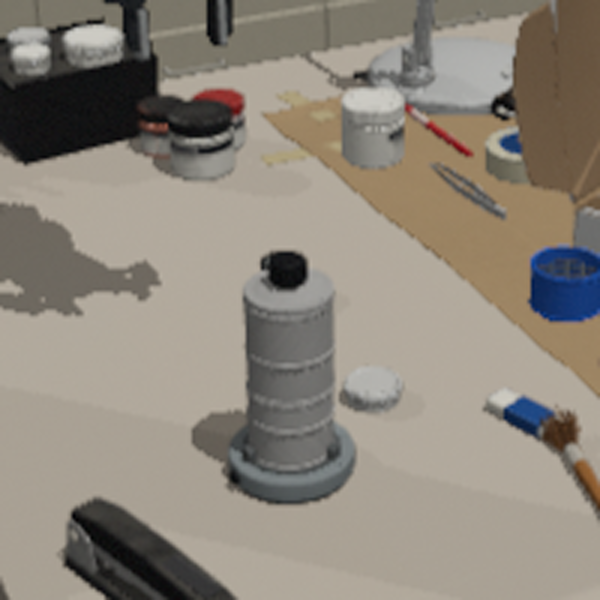

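View pics/top30.png

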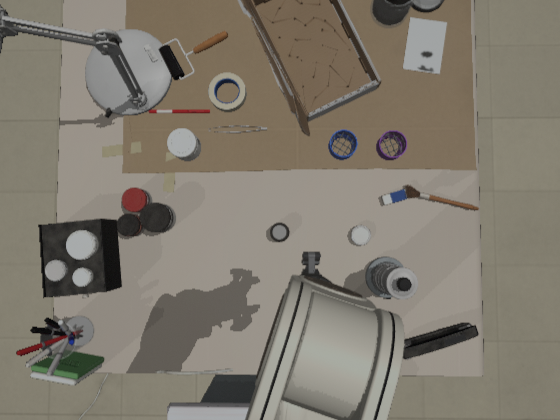

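The side view shows a straight tower with the lid on. The disc top reads 145.7 mm (146 expected), and the bystanders are unmoved. Handing in.

```bash
python3 -c "
from rig import hand_in,sense
print(sense()['joint_vel'].round(3)); print(hand_in())"
```

```text
[-0.004  0.002 -0.    -0.     0.001  0.   ]
the job is handed in; nothing more can be done
None
```

I built the tower on the pan in the order fine, medium, coarse, lid and handed it in at about 33 s. No verdict was reported, so what follows is from my own checks.

**Seating:** Each part was lowered until it touched, and each contact came within about 0.1 mm of the height expected when fully home. The rims then measured 71.5, 101.3 and 139.2 mm (expected 72, 102 and 140). The lid's disc measured 145.7 mm (expected 146).

**Alignment:** The side picture shows the stack straight. From above, the lid is centred at (434.4, -318.4). The pan measured (434.3, -314.7) in the same camera at the start, a difference of about 3.7 mm over the whole tower. The allowance is 4 mm between each part and the one below.

**Bystanders:** The loupe, tin and jar are within 0.5 mm of where they started, and the eraser and tweezers show no change in the picture. The gripper was clear of everything at the end.

**Checks that were off or disagreed:**
- The cameras differed by about 2–4 mm in absolute position, so I aligned the parts with the wrist camera.
- A rough fit to the lid's depth points gave a slope of 0.018, under the 0.06 rad limit. A similar fit on the fine sieve gave 0.03, but it included points from the inside wall.
- The top of the knob read about 166 mm, against 168 mm by the given sizes.

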